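Open the gluing jig

TASK

Open the blue gluing jig: swing both red-knobbed clamps fully off the cover plate, lift the plate straight up off its two tight dowels, keeping it level all the way, and lay it down, grip upwards, square in the middle of the black mat with its long side along the mat's. The white-capped vial on the mat must first be moved: stand it upright on the bare bench, clear of the mat and the jig. Leave the test strip in its bed, do not drop the plate or tip the vial, and do not disturb the other things on the bench.

Things in the scene. Friction and masses are not known exactly. Their poses are not given: they have to be found in the camera images.
- jig: blue gluing jig fixed to the bench, base 150 x 124 x 14 mm (x, y, z); origin: centre of its underside, z up. Two steel seats (top 22 mm above the bench) each carry a steel dowel of 10 mm diameter at x = +-50 mm, y = 0; the dowels reach 57 mm above the bench, i.e. 35 mm above the seats and 23 mm above the top of the seated plate.
- plate: aluminium cover plate, 130 x 80 x 12 mm, about 0.35 kg, with two through holes of 11.8 mm at x = +-50 mm; origin: centre of its underside, z up. At the start it is seated on the dowels, its axes along those of the jig, underside 22 mm above the bench.
- plate_grip (a point): centre of the black bar grip on the middle of the plate: bar 40 mm along the plate's x, 16 mm wide (y), 18 mm tall, its centre 37 mm above the plate's underside and 25 mm above its top; clear space of 16 mm under the bar except for two posts
- clamp_a_knob (a point): clamp A: red round knob (14 mm diameter, 52 mm tall, upright) on the free end of a steel swing clamp of the jig; the point is on the knob's axis, 9 mm below its top and 43 mm above the clamp arm's top; 32 mm horizontally from the clamp's pivot. The clamp arm (16 mm wide, 8 mm thick) reaches over the plate about 1 mm above it.
- clamp_b_knob (a point): clamp B: red round knob (14 mm diameter, 52 mm tall, upright) on the free end of a steel swing clamp of the jig; the point is on the knob's axis, 9 mm below its top and 43 mm above the clamp arm's top; 32 mm horizontally from the clamp's pivot. The clamp arm (16 mm wide, 8 mm thick) reaches over the plate about 1 mm above it.
- clamp_a_pivot (a point): pivot post of clamp A, at x = +46, y = +54 mm in the jig frame; the point is on the vertical hinge axis, level with the plate's top (z 34.5 mm in the jig frame)
- clamp_b_pivot (a point): pivot post of clamp B, at x = -46, y = -54 mm in the jig frame; the point is on the vertical hinge axis, level with the plate's top (z 34.5 mm in the jig frame)
- clamp_a (a joint): hinge of clamp A about the vertical, 0 to 1.75 rad. 0: the arm points straight across the plate, along the jig's -y axis; growing values turn it anticlockwise seen from above, to pi/2 where it points along the jig's +x axis, outside the plate; wholly clear of the plate above about 1.3. It stays where it is left; about 2 N at the knob moves it.
- clamp_b (a joint): hinge of clamp B about the vertical, 0 to 1.75 rad. 0: the arm points straight across the plate, along the jig's +y axis; growing values turn it anticlockwise seen from above, to pi/2 where it points along the jig's -x axis, outside the plate; wholly clear of the plate above about 1.3. It stays where it is left; about 2 N at the knob moves it.
- strip: copper-coloured test strip, 60 x 25 x 4 mm, loose in the bed of the jig under the plate, its top 4 mm below the plate; origin: centre of its underside
- mat: black rubber mat fixed on the bench, 160 x 120 x 4 mm (x, y, z); origin: centre of its underside, x along its long side
- vial_mat_mid (a point): glass sample vial with a white screw cap, 24 mm diameter, 54 mm tall, standing on the mat at the start; the point is its centre, half-way up
- vial_gap_mid (a point): bystander: glass sample vial with a black screw cap, upright, 24 mm across, 54 mm tall; the point is on its axis, 27 mm up from its foot
- bottle_mid (a point): bystander: media bottle with a blue cap, upright, 70 mm across, 143 mm tall; the point is on its axis, 71 mm up from its foot
- beaker_mid (a point): bystander: glass beaker with a spout, upright, 92 mm across, 118 mm tall; the point is on its axis, 59 mm up from its foot
- stopper_mid (a point): bystander: black rubber stopper, standing on the bench, 30 mm across, 24 mm tall; the point is on its axis, 12 mm up from its foot
- stand_rod (a point): obstacle: a point 0.2 m up the upright rod of the retort stand at the right, fixed; the rod is 0.64 m tall. Its base (215 x 125 mm, 16 mm tall) reaches 130 mm from the rod towards the robot and 40 mm to the left; a spirit lamp stands on it and clamps hold a glass flask over it, up to about 0.4 m high, within 50 mm of the rod to the left and 130 mm towards the robot: reach round in front of it
Things that resemble listed ones, but are neither listed nor needed, are in the scene too. Of the things that look like the part that bears vial_mat_mid, the middle-sized one is meant.

How it is judged:
By the outcome, as a careful person would: the job done as asked, in the order asked, and still so for the second after the job is handed in, with the robot touching nothing.
It also fails if it takes over 72 s, if anything falls off the work surface, if the arm or the gripper's body presses on something with over 40 N, if the wrist force passes 120 N, or if a joint passes its speed limit or range.

ROBOT

A 7-joint arm with a two-finger parallel gripper is mounted at the origin on a cart in front of the work surface, level with it; the furniture and walls round the work are solid. World frame = base frame: x ahead of the robot, y to its left, z up, the work surface at z = 0. Lengths are in m, angles in degrees, forces in N, time in s.
With the tool pointing down it reaches from about 0.425 to 0.925 m from the base axis. Payload 6.8 kg.
Tool frame: the origin (TCP) lies between the finger pads; the fingertips stand 8 mm ahead of it and the grasp point (between the pads) lies 11 mm behind it; z points along the fingers, y is the direction in which the jaws open and shut (so a half turn about z gives the same grasp; the last joint's range is limited). The gripper opens to 85 mm and grips with 20 to 120 N. Pads are 22 mm wide; open, the fingers measure 114 mm over their backs; the gripper's body (76 mm by 85 mm) begins 54 mm behind the grasp point. The pads swing forward as they close: fully open they stand 13 mm farther back than shut.
Start: joints at [-82.855, 27.33, 1.283, 89.118, -0.659, 63.558, -4.761], TCP at [0.156, 0.657, 0.239] pointing down, gripper open.
Joint ranges: [-169.35, 169.35], [-19.33, 120.38], [-80.79, 83.38], [13.8, 139.57], [-78.32, 258.32], [9.67, 109.79], [-169.56, 169.56]. Speed limits (degrees/s): [136.94, 136.94, 180, 180, 180, 180, 180].

INTERFACE

Orientations are given as a 3x3 rotation matrix whose columns are the frame's x, y, z axes.
In Python, from station import readout, cams, bot gives the robot as it stands. The module is installed in compiled form; this text tells all that it offers.
- The arm moves only by the tool send_rows, never from a script. Its argument "plan" is a list of rows, each a list of 6 numbers: the shift along the tool's x, y, z in m, then the turn, a rotation vector about the tool's x, y, z in rad. A call has 1 to 8 rows; each row shifts and turns the pose as measured when the row begins, along the tool's axes as they then stand; what a row does not reach is not made up. A row lasts 1/8 s, in which the tool goes at most 62.5 mm and 10.7 degrees, less where a joint would pass 70% of its speed; a pose out of reach is approached as far as the arm can. A call is refused whole if a number of a shift passes 0.0625 or a number of a turn 0.188, either way. A call with a gripper value outside its range is refused whole. "fingers" is the gripper's target within -1 to 1 (fully open at 1, half-way at 0, shut at -1), set as the call begins (left out, the last holds). The fingers move at their own pace and stop on an object; "newtons" is the grip in N (left out, the last holds). Time passes only in rows, so rows that do not move let the fingers close. It gives the time, the measured TCP pose, the force and the opening at its end, in the units of the state.
- readout.sense(): the state, without advancing time (a new reading comes with each control period).
- cams.snapshot(name): name is "scene" or "top" or "wrist"; returns a dict with "frame" (420x560x3 uint8, red, green, blue), "camera_matrix" (3x3 intrinsics, pixels), "rvec" (rotation vector, rad) and "tvec" (3), from world to camera coordinates, as OpenCV has them. Camera axes: x right, y down, z forward; pixel columns grow to the right and rows downward; lengths in m; the calibration is good to about 2 mm. A picture is of the moment at which its call begins. There is no depth.
- bot.finish_job(): hands the job in, once; it reports no verdict.
The state is a dict: "clock": time; "joint_positions": joint angles; "joint_vel": joint speeds; "joint_torque": joint torques, N m; "eef_pos": TCP position; "tool_rot": TCP orientation; "contact_force": force on the tool from outside, world axes, zero at the start; "ft_torque": the same for the moment, N m; "finger_gap": opening from 0.0 (shut) to 1.0 (fully open).
Only numpy, scipy, OpenCV 4.12 (cv2) and the standard library are available. Lean on these libraries where they do the work, as an engineer would, in place of code of your own. Each camera call takes 0.05 s, during which the arm holds its last target.

## Working session

There is one attempt and no reset: what is moved stays moved. The work goes in short steps, Python scripts to look and compute and a tool call to move; the robot and the scene stay as the last step left them, time stands still between calls to the robot, and variables do not carry over. Pictures are saved under pics/ and viewed, and the job is handed in when it is done.

Besides the shell and the picture viewer there is one more tool, called after "Emit:" by a JSON object that holds its "method" and its "body", one argument or row to a line. send_rows: Moves the arm, as the interface text tells. Its arguments: {"type":"object","properties":{"plan":{"type":"array","items":{"type":"array","items":{"type":"number"}}},"fingers":{"type":"number"},"newtons":{"type":"number"}},"required":["plan"]}

```bash
ls; mkdir -p pics; python3 - <<'E'
from station import readout,cams,bot
import cv2,numpy as np
print(readout.sense())
for n in ["scene","top","wrist"]:
    s=cams.snapshot(n); cv2.imwrite(f"pics/{n}0.png",s["frame"][:,:,::-1])
    R=cv2.Rodrigues(np.array(s["rvec"]))[0]; print(n,np.array(s["camera_matrix"]).round(1).tolist(),(-R.T@np.array(s["tvec"]).ravel()).round(3), R.round(3).tolist())
E
```

```text
pics
{'clock': 0.0, 'joint_positions': array([-82.85665707,  27.37410197,   1.27910202,  89.1786856 ,
        -0.66006187,  63.55804596,  -4.76147416]), 'joint_vel': array([-0.03254353, -0.01329012, -0.06700698,  0.03465062,  0.04515205,
        0.03785647,  0.01010476]), 'joint_torque': array([ 1.16585703e-03, -5.96456087e+01,  1.60751615e+00, -2.81200129e+01,
        1.24338051e-02,  9.18196019e-03,  1.05726917e-05]), 'eef_pos': array([0.1555727 , 0.65622898, 0.23834247]), 'tool_rot': array([[-9.73035263e-01,  2.30656194e-01, -3.10471518e-04],
       [ 2.30656378e-01,  9.73033641e-01, -1.77994830e-03],
       [-1.08456870e-04, -1.80356470e-03, -9.99998368e-01]]), 'contact_force': array([-0.59974677,  0.11552974, -0.24492881]), 'ft_torque': array([-0.02408461, -0.02275027, -0.0808408 ]), 'finger_gap': 0.9980162979455137}
scene [[546.1, 0.0, 281.4], [0.0, 546.1, 208.5], [0.0, 0.0, 1.0]] [-0.104 -0.513  0.811] [[0.726, -0.688, 0.009], [-0.401, -0.435, -0.806], [0.558, 0.582, -0.592]]
top [[544.6, 0.0, 289.8], [0.0, 544.6, 206.9], [0.0, 0.0, 1.0]] [0.246 0.107 1.391] [[-0.023, -1.0, -0.004], [-0.978, 0.023, -0.209], [0.209, -0.001, -0.978]]
wrist [[357.0, 0.0, 286.8], [0.0, 357.0, 208.1], [0.0, 0.0, 1.0]] [0.076 0.676 0.373] [[0.231, 0.973, -0.002], [0.921, -0.218, 0.322], [0.313, -0.076, -0.947]]
```

View pics/scene0.png

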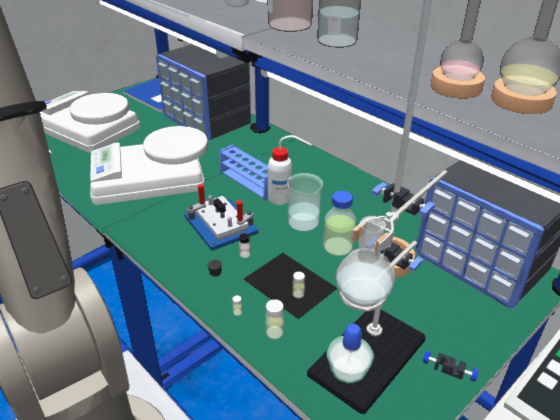

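View pics/top0.png

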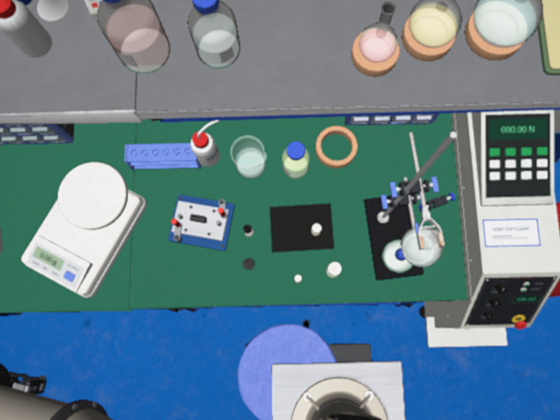

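View pics/wrist0.png

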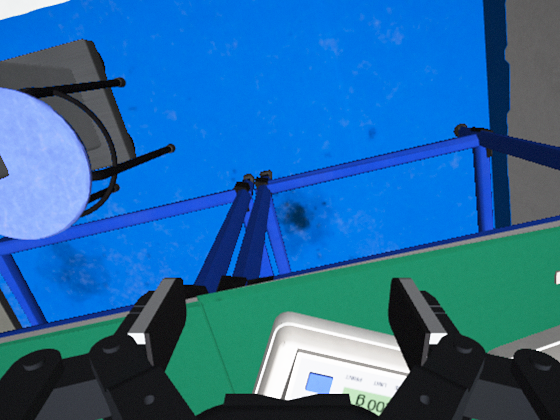

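```bash
cat > h.py <<'E'
from station import readout,cams,bot
import cv2,numpy as np
np.set_printoptions(suppress=True,precision=4)
def cam(s):
    R=cv2.Rodrigues(np.array(s["rvec"],float))[0]; t=np.array(s["tvec"],float).ravel()
    return np.array(s["camera_matrix"],float),R,t
def onplane(s,uv,z):
    K,R,t=cam(s); c=-R.T@t
    uv=np.atleast_2d(np.array(uv,float)); d=(R.T@np.linalg.inv(K)@np.c_[uv,np.ones(len(uv))].T).T
    return c+d*((z-c[2])/d[:,2])[:,None]
def proj(s,P):
    return cv2.projectPoints(np.atleast_2d(np.array(P,float)),np.array(s["rvec"],float),np.array(s["tvec"],float),np.array(s["camera_matrix"],float),None)[0][:,0]
def tri(s1,u1,s2,u2):
    K1,R1,t1=cam(s1);K2,R2,t2=cam(s2)
    X=cv2.triangulatePoints(K1@np.c_[R1,t1],K2@np.c_[R2,t2],np.array(u1,float).reshape(2,1),np.array(u2,float).reshape(2,1))
    return (X[:3]/X[3]).ravel()
def snap(n,fn):
    s=cams.snapshot(n); cv2.imwrite("pics/"+fn+".png",s["frame"][:,:,::-1]); np.save("pics/"+fn+".npy",s,allow_pickle=True); return s
def load(fn): return np.load("pics/"+fn+".npy",allow_pickle=True).item()
def st():
    s=readout.sense(); print(s["clock"],s["eef_pos"],s["tool_rot"].tolist(),s["contact_force"],s["finger_gap"],s["joint_positions"].round(1))
    return s
E
python3 - <<'E'
from h import *
t=snap("top","t1"); s=snap("scene","s1")
for n,uv,z in [("matvialcap",(317,229),.054),("small",(298,279),.03),("large",(334,269),.07),("blackvial",(249,230),.054),("stopper",(248,264),.024),("jiggrip",(198,219),.06),("knobTop right",(222,209),.08),("knob left",(177,224),.08),("bottle",(296,150),.143),("beaker",(249,150),.118)]:
    print(n,onplane(t,uv,z)[0])
print(onplane(t,[(270,206),(331,204),(334,249),(272,252)],.004))
print(onplane(t,[(178,196),(236,200),(228,249),(169,241)],.014))
im=t["frame"][:,:,::-1]
cv2.imwrite("pics/t1c.png",cv2.resize(im[180:300,150:350],None,fx=4,fy=4,interpolation=cv2.INTER_CUBIC))
im=s["frame"][:,:,::-1]
cv2.imwrite("pics/s1c.png",cv2.resize(im[170:350,170:340],None,fx=3.3,fy=3.3,interpolation=cv2.INTER_CUBIC))
E
```

```text
matvialcap [0.4733 0.0401 0.054 ]
small [0.3526 0.0903 0.03  ]
large [0.3716 0.003  0.07  ]
blackvial [0.4748 0.2093 0.054 ]
stopper [0.3934 0.2147 0.024 ]
jiggrip [0.5044 0.3357 0.06  ]
knobTop right [0.5242 0.2734 0.08  ]
knob left [0.4893 0.3835 0.08  ]
bottle [0.6512 0.0886 0.143 ]
beaker [0.6621 0.2031 0.118 ]
[[ 0.5454  0.158   0.004 ]
 [ 0.547  -0.0011  0.004 ]
 [ 0.4289 -0.0042  0.004 ]
 [ 0.4249  0.1547  0.004 ]]
[[0.5755 0.3963 0.014 ]
 [0.5613 0.2456 0.014 ]
 [0.4339 0.2662 0.014 ]
 [0.4579 0.4169 0.014 ]]
```

View pics/t1c.png

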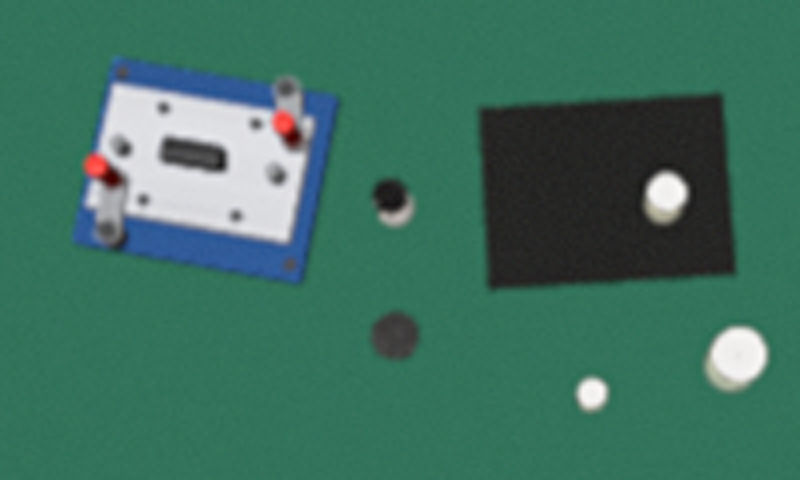

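View pics/s1c.png

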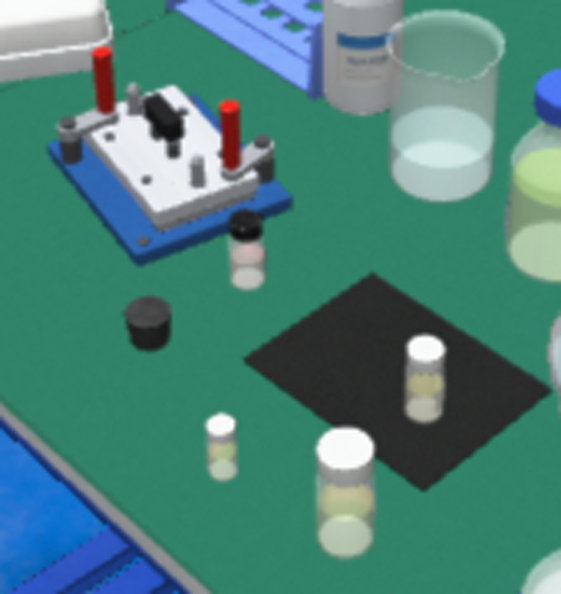

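White-capped lookalikes: the one on the mat at top (317,229), a small one at (298,279) and a large one at (334,269). The one on the mat is the middle-sized one, and the crops agree. Next I move above the jig for a wrist view.

```bash
cat >> h.py <<'E'
def plan(target,yaw=None,n=None,vmax=0.055):
    """suggest rows to reach target pos; yaw = desired tool x heading (deg, world), tool down"""
    s=readout.sense(); R=s["tool_rot"]; p=s["eef_pos"]; d=np.array(target)-p
    x0=np.degrees(np.arctan2(R[1,0],R[0,0]))
    Rt=R if yaw is None else np.array([[np.cos(np.radians(yaw)),np.sin(np.radians(yaw)),0],[np.sin(np.radians(yaw)),-np.cos(np.radians(yaw)),0],[0,0,-1.]])
    rv=cv2.Rodrigues(R.T@Rt)[0].ravel()
    k=n or int(max(np.ceil(np.linalg.norm(d)/vmax),np.ceil(np.linalg.norm(rv)/.17),1))
    print("t",round(s["clock"],2),"p",p,"yaw",x0.round(1),"world d",d,"F",s["contact_force"].round(1),"gap",round(s["finger_gap"],3))
    for i in range(k):
        # tool axes at row i
        Ri=R@cv2.Rodrigues(rv*i/k)[0]
        print([round(float(v),4) for v in np.r_[Ri.T@d/k,rv/k]])
E
python3 -c "
from h import *
plan((.44,.33,.24),yaw=180-0)"
```

```text
t 0.25 p [0.1557 0.6566 0.2389] yaw 166.7 world d [ 0.2843 -0.3266  0.0011] F [1.1 0.9 1.1] gap 1.002
[-0.044, -0.0315, -0.0001, -0.0001, -0.0, -0.0291]
[-0.0431, -0.0328, -0.0001, -0.0001, -0.0, -0.0291]
[-0.0421, -0.034, -0.0001, -0.0001, -0.0, -0.0291]
[-0.0411, -0.0352, -0.0001, -0.0001, -0.0, -0.0291]
[-0.04, -0.0364, -0.0001, -0.0001, -0.0, -0.0291]
[-0.039, -0.0376, -0.0001, -0.0001, -0.0, -0.0291]
[-0.0379, -0.0387, -0.0001, -0.0001, -0.0, -0.0291]
[-0.0367, -0.0398, -0.0001, -0.0001, -0.0, -0.0291]
```

Emit:
{"method": "send_rows", "body": {
  "plan": [
    [-0.044, -0.032, 0, 0, 0, -0.029],
    [-0.043, -0.033, 0, 0, 0, -0.029],
    [-0.042, -0.034, 0, 0, 0, -0.029],
    [-0.041, -0.035, 0, 0, 0, -0.029],
    [-0.04, -0.036, 0, 0, 0, -0.029],
    [-0.039, -0.038, 0, 0, 0, -0.029],
    [-0.038, -0.039, 0, 0, 0, -0.029],
    [-0.037, -0.04, 0, 0, 0, -0.029]
  ],
  "fingers": 1,
  "newtons": 30
}}

```text
clock: 1.25
eef_pos: [0.4459, 0.3249, 0.2378]
tool_rot: [[-1.0, -0.017, -0.001], [-0.017, 1.0, 0.002], [0.001, 0.002, -1.0]]
contact_force: [0.7, 0.8, 0.7]
finger_gap: 0.999
```

```bash
python3 -c "
from h import *
plan((.44,.33,.24),yaw=180)
snap('wrist','w2')
plan((.44,.05,.24),yaw=180)
"
```

```text
t 1.25 p [0.4459 0.3249 0.2378] yaw -179.0 world d [-0.0059  0.0051  0.0022] F [0.7 0.8 0.7] gap 0.999
[0.0058, 0.0052, -0.0022, 0.0017, -0.001, 0.0168]
t 1.3 p [0.4518 0.317  0.2379] yaw -179.6 world d [-0.0118 -0.267   0.0021] F [ 4.7 -5.8  0.3] gap 0.999
[0.0028, -0.0534, -0.0003, -0.0004, 0.0004, 0.0016]
[0.0027, -0.0534, -0.0003, -0.0004, 0.0004, 0.0016]
[0.0026, -0.0534, -0.0003, -0.0004, 0.0004, 0.0016]
[0.0025, -0.0534, -0.0004, -0.0004, 0.0004, 0.0016]
[0.0024, -0.0534, -0.0004, -0.0004, 0.0004, 0.0016]
```

View pics/w2.png

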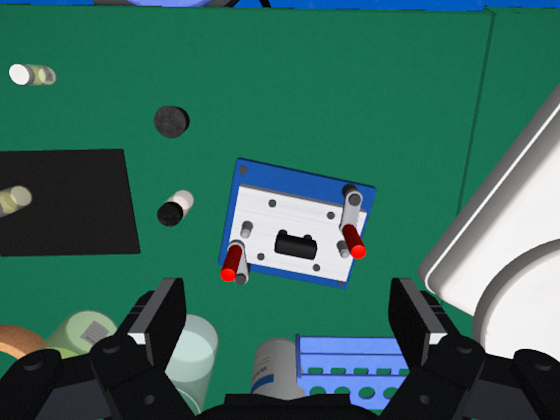

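Wrist view: jig in the middle, with knobs at (231,272) and (358,250), grip at (296,244) and both clamps over the plate. The mat and its white-capped vial are at the left edge. Moving on to the vial.

Emit:
{"method": "send_rows", "body": {
  "plan": [
    [0.004, -0.05, 0.003, 0, 0, 0],
    [0.004, -0.054, 0.005, 0, 0, 0],
    [0.004, -0.054, 0.005, 0, 0, 0],
    [0.003, -0.054, 0.005, 0, 0, 0],
    [0.003, -0.045, 0.005, 0, 0, 0],
    [0, -0.005, 0, 0, 0, 0]
  ]
}}

```text
clock: 2.05
eef_pos: [0.436, 0.0462, 0.215]
tool_rot: [[-1.0, -0.002, 0.005], [-0.002, 1.0, -0.0], [-0.005, -0.0, -1.0]]
contact_force: [1.2, 0.2, 0.5]
finger_gap: 1.004
```

```bash
python3 -c "
from h import *
s=snap('wrist','w3');st()
"
```

```text
2.1 [0.4364 0.0473 0.2153] [[-0.9999772736769902, -0.0035104022293025805, 0.005755797574838695], [-0.00350955007091098, 0.9999938290050712, 0.00015814574331320433], [-0.0057563172110108645, 0.00013794188945504508, -0.9999834227546981]] [ 0.6081  0.0226 -0.0391] 0.9966029517072827 [-29.7   6.   16.5 122.5  -2.1  51.4  78.2]
```

View pics/w3.png

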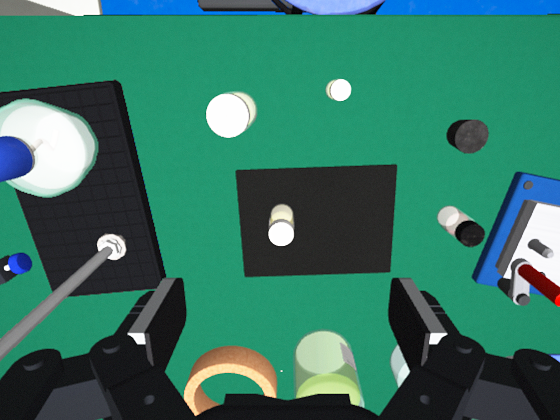

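The wrist view shows the mat spanning (237–397,165–276), with the vial cap at (281,232). The large vial is at (229,115) and the small one at (340,90). Now measuring.

```bash
python3 - <<'E'
from h import *
s=load('w3'); im=s['frame']; hsv=cv2.cvtColor(im,cv2.COLOR_RGB2HSV)
w=((hsv[...,1]<40)&(hsv[...,2]>215)).astype(np.uint8)
w[:140]=0;w[300:]=0;w[:,:240]=0;w[:,400:]=0
c=max(cv2.findContours(w,0,2)[0],key=cv2.contourArea); (u,v),r=cv2.minEnclosingCircle(c); print(u,v,r,onplane(s,[(u,v),(u+r,v)],.058))
# mat
b=(hsv[...,2]<70).astype(np.uint8); b[:150]=0;b[285:]=0;b[:,:220]=0;b[:,:]=b; b[:,410:]=0
b=cv2.bitwise_or(b,0)
c=max(cv2.findContours(b,0,2)[0],key=cv2.contourArea)
ct=cv2.convexHull(c); q=cv2.approxPolyDP(ct,8,True)[:,0].astype(float)
P=onplane(s,q,.004)[:,:2]; print(q,P); 
(cx,cy),(a,bb),ang=cv2.minAreaRect(onplane(s,c[:,0].astype(float),.004)[:,:2].astype(np.float32)); print("mat",cx,cy,a,bb,ang)
g=((hsv[...,0]>35)&(hsv[...,0]<45))
# jig from w2
s=load('w2'); im=s['frame']; hsv=cv2.cvtColor(im,cv2.COLOR_RGB2HSV)
m=((hsv[...,0]<8)|(hsv[...,0]>172))&(hsv[...,1]>150)&(hsv[...,2]>80)
for c in cv2.findContours(m.astype(np.uint8),0,2)[0]:
    if cv2.contourArea(c)>50: print("red",cv2.boundingRect(c),cv2.contourArea(c))
cv2.imwrite("pics/w2c.png",cv2.resize(im[140:305,205:390,::-1],None,fx=4,fy=3.6,interpolation=cv2.INTER_CUBIC))
E
```

```text
280.7061767578125 233.47422790527344 12.550702095031738 [[0.4782 0.0411 0.058 ]
 [0.4782 0.0522 0.058 ]]
[[396. 165.]
 [389. 271.]
 [245. 275.]
 [237. 170.]] [[ 0.4281  0.1537]
 [ 0.5454  0.158 ]
 [ 0.5506  0.0009]
 [ 0.4334 -0.0027]]
mat 0.48963701725006104 0.07711103558540344 0.11908252537250519 0.15853315591812134 2.1996471881866455
red (220, 245, 22, 37) 426.5
red (348, 224, 18, 35) 291.5
```

View pics/w2c.png

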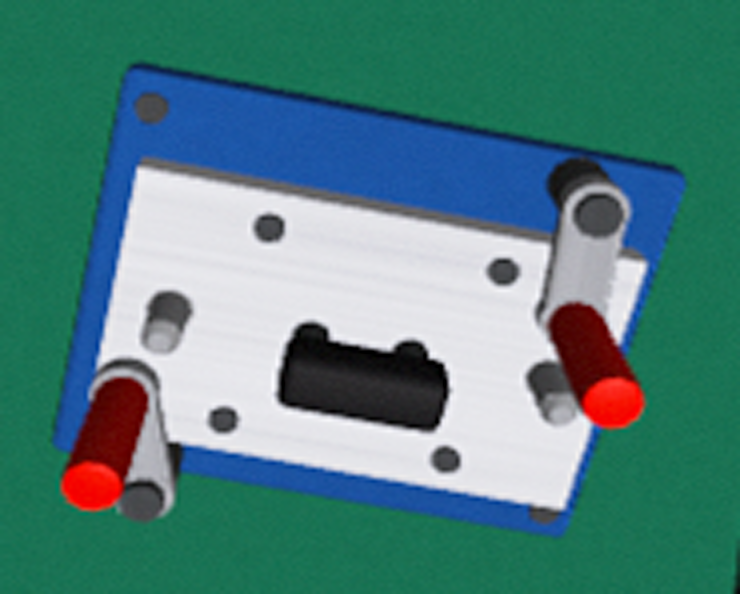

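```bash
python3 - <<'E'
from h import *
plan((.478,.041,.024),yaw=180)
E
```

```text
t 2.1 p [0.4364 0.0473 0.2153] yaw -179.8 world d [ 0.0416 -0.0063 -0.1913] F [ 0.6  0.  -0. ] gap 0.997
[-0.0101, -0.0016, 0.0479, 0.0, 0.0014, 0.0009]
[-0.0102, -0.0016, 0.0479, 0.0, 0.0014, 0.0009]
[-0.0103, -0.0016, 0.0479, 0.0, 0.0014, 0.0009]
[-0.0103, -0.0016, 0.0478, 0.0, 0.0014, 0.0009]
```

Align laterally first, then descend.

Emit:
{"method": "send_rows", "body": {
  "plan": [
    [-0.03, -0.005, 0.03, 0, 0.004, 0.003],
    [-0.012, -0.001, 0.05, 0, 0.002, 0],
    [0, 0, 0.05, 0, 0, 0],
    [0, 0, 0.035, 0, 0, 0],
    [0, 0, 0.012, 0, 0, 0],
    [0, 0, 0.0, 0, 0, 0]
  ],
  "fingers": 0.1,
  "newtons": 25
}}

```text
clock: 2.85
eef_pos: [0.4859, 0.0526, 0.0357]
tool_rot: [[-1.0, -0.011, 0.008], [-0.011, 1.0, 0.007], [-0.008, 0.007, -1.0]]
contact_force: [-0.2, -0.1, 0.4]
finger_gap: 0.545
```

```bash
python3 - <<'E'
from h import *
plan((.478,.041,.024),yaw=180)
E
```

```text
t 2.85 p [0.4859 0.0526 0.0357] yaw -179.3 world d [-0.0079 -0.0116 -0.0117] F [-0.2 -0.1  0.4] gap 0.545
[0.0082, -0.0116, 0.0115, 0.007, 0.0081, 0.0114]
```

Emit:
{"method": "send_rows", "body": {
  "plan": [
    [0.008, -0.0116, 0, 0.007, 0.008, 0.011],
    [0, 0, 0.006, 0, 0, 0],
    [0, 0, 0, 0, 0, 0]
  ]
}}

```text
clock: 3.22
eef_pos: [0.4797, 0.0409, 0.0322]
tool_rot: [[-1.0, 0.0, 0.005], [0.0, 1.0, 0.001], [-0.005, 0.001, -1.0]]
contact_force: [0.0, 0.2, -0.6]
finger_gap: 0.548
```

```bash
python3 - <<'E'
from h import *
plan((.478,.041,.024),yaw=180)
E
```

```text
t 3.23 p [0.4797 0.0409 0.0322] yaw 180.0 world d [-0.0017  0.0001 -0.0082] F [ 0.   0.2 -0.6] gap 0.548
[0.0017, 0.0001, 0.0082, 0.0011, 0.005, -0.0002]
```

Emit:
{"method": "send_rows", "body": {
  "plan": [
    [0.002, 0, 0.009, 0.001, 0.005, 0],
    [0, 0, 0, 0, 0, 0]
  ]
}}

```text
clock: 3.48
eef_pos: [0.4781, 0.0411, 0.0232]
tool_rot: [[-1.0, 0.0, 0.001], [0.0, 1.0, 0.001], [-0.001, 0.001, -1.0]]
contact_force: [-0.1, 0.2, 0.3]
finger_gap: 0.553
```

Emit:
{"method": "send_rows", "body": {
  "plan": [
    [0, 0, 0, 0, 0, 0],
    [0, 0, 0, 0, 0, 0],
    [0, 0, 0, 0, 0, 0],
    [0, 0, 0, 0, 0, 0]
  ],
  "fingers": -1,
  "newtons": 25
}}

```text
clock: 3.98
eef_pos: [0.4782, 0.0412, 0.0233]
tool_rot: [[-1.0, 0.0, 0.001], [0.0, 1.0, 0.001], [-0.001, 0.001, -1.0]]
contact_force: [-0.2, 0.1, -0.4]
finger_gap: 0.269
```

```bash
python3 - <<'E'
from h import *
st()
plan((.48,.041,.10),yaw=180)
E
```

```text
3.975 [0.4782 0.0412 0.0233] [[-0.9999995955158083, 0.0001775237660313508, 0.0008817332546602641], [0.00017807419498639787, 0.999999789320317, 0.000624218633735808], [-0.000881622255254189, 0.0006243753951887417, -0.9999994164486122]] [-0.1562  0.0822 -0.374 ] 0.26880834265475756 [-22.3  29.3  12.2 124.8 -13.2  27.   90.2]
t 3.98 p [0.4782 0.0412 0.0233] yaw 180.0 world d [ 0.0018 -0.0002  0.0767] F [-0.2  0.1 -0.4] gap 0.269
[-0.0009, -0.0001, -0.0384, 0.0003, 0.0004, -0.0001]
[-0.0009, -0.0001, -0.0384, 0.0003, 0.0004, -0.0001]
```

Emit:
{"method": "send_rows", "body": {
  "plan": [
    [0, 0, -0.02, 0, 0, 0],
    [0, 0, -0.035, 0, 0, 0],
    [0, 0.02, -0.035, 0, 0, 0],
    [0.012, 0.045, -0.01, 0, 0, 0],
    [0.02, 0.05, 0, 0, 0, 0],
    [0.02, 0.05, 0, 0, 0, 0],
    [0.02, 0.05, 0, 0, 0, 0],
    [0.02, 0.04, 0, 0, 0, 0]
  ]
}}

```text
clock: 4.97
eef_pos: [0.3872, 0.3009, 0.1275]
tool_rot: [[-1.0, 0.01, 0.005], [0.01, 1.0, 0.002], [-0.005, 0.002, -1.0]]
contact_force: [0.4, -0.2, 0.2]
finger_gap: 0.275
```

```bash
python3 - <<'E'
from h import *
plan((.37,.34,.12),yaw=180)
E
```

```text
t 4.97 p [0.3872 0.3009 0.1275] yaw 179.4 world d [-0.0172  0.0391 -0.0075] F [ 0.4 -0.2  0.2] gap 0.275
[0.0177, 0.0389, 0.0075, 0.0024, 0.0045, -0.0104]
```

Emit:
{"method": "send_rows", "body": {
  "plan": [
    [0.012, 0.025, 0.02, 0.002, 0.004, -0.01],
    [0.003, 0.006, 0.03, 0, 0, 0],
    [0, 0, 0.03, 0, 0, 0],
    [0, 0, 0.012, 0, 0, 0],
    [0, 0, 0.0, 0, 0, 0]
  ]
}}

```text
clock: 5.6
eef_pos: [0.37, 0.3392, 0.0342]
tool_rot: [[-1.0, -0.009, 0.002], [-0.009, 1.0, 0.005], [-0.002, 0.005, -1.0]]
contact_force: [-0.5, 0.3, -0.5]
finger_gap: 0.273
```

```bash
python3 - <<'E'
from h import *
plan((.37,.34,.020),yaw=180)
E
```

```text
t 5.6 p [0.37   0.3392 0.0342] yaw -179.5 world d [ 0.      0.0008 -0.0142] F [-0.5  0.3 -0.5] gap 0.273
[0.0, 0.0007, 0.0142, 0.0047, 0.0018, 0.0088]
```

Emit:
{"method": "send_rows", "body": {
  "plan": [
    [0, 0, 0.01, 0.005, 0.002, 0.009],
    [0, 0, 0.004, 0, 0, 0],
    [0, 0, 0.001, 0, 0, 0]
  ]
}}

```text
clock: 5.98
eef_pos: [0.3715, 0.3399, 0.0202]
tool_rot: [[-1.0, 0.002, 0.002], [0.002, 1.0, 0.002], [-0.002, 0.002, -1.0]]
contact_force: [-0.1, -0.4, -1.1]
finger_gap: 0.277
```

```bash
python3 - <<'E'
from h import *
plan((.37,.34,.0193),yaw=180)
E
```

```text
t 5.97 p [0.3715 0.3399 0.0202] yaw 179.9 world d [-0.0015  0.0001 -0.0009] F [-0.1 -0.4 -1.1] gap 0.277
[0.0015, 0.0001, 0.0009, 0.0019, 0.002, -0.0021]
```

Emit:
{"method": "send_rows", "body": {
  "plan": [
    [0, 0, 0.0015, 0.002, 0.002, 0],
    [0, 0, 0, 0, 0, 0]
  ]
}}

```text
clock: 6.22
eef_pos: [0.3719, 0.3401, 0.0194]
tool_rot: [[-1.0, 0.002, 0.001], [0.002, 1.0, 0.001], [-0.001, 0.001, -1.0]]
contact_force: [0.3, -0.3, -0.7]
finger_gap: 0.271
```

```bash
python3 - <<'E'
from h import *
plan((.37,.34,.0193),yaw=180)
E
```

```text
t 6.22 p [0.3719 0.3401 0.0194] yaw 179.9 world d [-0.0019 -0.0001 -0.0001] F [ 0.3 -0.3 -0.7] gap 0.271
[0.0019, -0.0001, 0.0001, 0.0007, 0.0007, -0.0023]
```

Emit:
{"method": "send_rows", "body": {
  "plan": [
    [0, 0, 0, 0, 0, 0],
    [0, 0, 0, 0, 0, 0],
    [0, 0, 0, 0, 0, 0]
  ],
  "fingers": 0.2
}}

```text
clock: 6.6
eef_pos: [0.3721, 0.3404, 0.0196]
tool_rot: [[-1.0, 0.002, 0.001], [0.002, 1.0, 0.001], [-0.001, 0.001, -1.0]]
contact_force: [-0.0, 0.9, -0.1]
finger_gap: 0.594
```

Emit:
{"method": "send_rows", "body": {
  "plan": [
    [0, 0, -0.03, 0, 0, 0],
    [0, 0, -0.05, 0, 0, 0],
    [0, 0, -0.05, 0, 0, 0],
    [0, 0, -0.04, 0, 0, 0],
    [0, 0, 0, 0, 0, 0]
  ]
}}

```text
clock: 7.22
eef_pos: [0.3716, 0.3399, 0.1942]
tool_rot: [[-1.0, 0.002, -0.0], [0.002, 1.0, 0.0], [0.0, 0.0, -1.0]]
contact_force: [0.2, -0.1, -0.6]
finger_gap: 0.599
```

```bash
python3 - <<'E'
from h import *
st()
s=snap('wrist','w4')
im=s['frame']; hsv=cv2.cvtColor(im,cv2.COLOR_RGB2HSV)
m=((hsv[...,0]<8)|(hsv[...,0]>172))&(hsv[...,1]>150)&(hsv[...,2]>80)
for c in cv2.findContours(m.astype(np.uint8),0,2)[0]:
    if cv2.contourArea(c)>50: print("red",cv2.boundingRect(c),cv2.contourArea(c))
E
```

```text
7.225 [0.3716 0.3399 0.1942] [[-0.9999974101631391, 0.0022742724193051426, -8.574367240239298e-05], [0.0022742686850799644, 0.9999974128961266, 4.362340748073626e-05], [8.584266208713499e-05, 4.342829035415448e-05, -0.9999999953725104]] [ 0.2308 -0.1241 -0.5551] 0.599017126487958 [-61.2  14.3  13.6 115.7  -4.3  50.5  44.7]
red (214, 337, 12, 42) 150.5
red (331, 314, 23, 51) 635.5
```

View pics/w4.png

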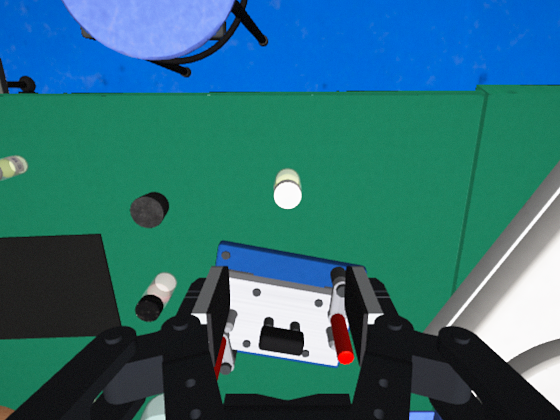

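The vial stands upright at (288,188), in front of the jig. Now the jig pose.

```bash
python3 - <<'E'
from h import *
for f in ['w2','w4','t1','s1']:
    s=load(f); im=s['frame']; hsv=cv2.cvtColor(im,cv2.COLOR_RGB2HSV)
    m=(((hsv[...,0]<8)|(hsv[...,0]>172))&(hsv[...,1]>150)&(hsv[...,2]>190)).astype(np.uint8)
    for c in cv2.findContours(m,0,2)[0]:
        if cv2.contourArea(c)>(25 if f[0]=='w' else 3):
            (u,v),(a,b),_=cv2.minAreaRect(c); print(f,"knobtop",u,v,a,b,onplane(s,(u,v),.095)[0])
    # jig base
    m=((hsv[...,0]>100)&(hsv[...,0]<118)&(hsv[...,1]>170)&(hsv[...,2]>60)).astype(np.uint8)
    if f=='w2': m[:150]=0;m[300:]=0
    if f=='t1': m[:190]=0;m[255:]=0;m[:,:160]=0;m[:,245:]=0
    if f in('w2','t1'):
        pts=cv2.findNonZero(m)[:,0].astype(float); P=onplane(s,pts,.014)[:,:2].astype(np.float32)
        h=cv2.convexHull(P); print(f,"jig",cv2.minAreaRect(h))
    # plate white
    if f=='w2':
        m=((hsv[...,1]<40)&(hsv[...,2]>140)).astype(np.uint8); m[:160]=0;m[290:]=0;m[:,:215]=0;m[:,375:]=0
        c=max(cv2.findContours(m,0,2)[0],key=cv2.contourArea); P=onplane(s,c[:,0].astype(float),.034)[:,:2].astype(np.float32); print("plate",cv2.minAreaRect(P))
        m=(hsv[...,2]<45).astype(np.uint8); m[:225]=0;m[265:]=0;m[:,:270]=0;m[:,322:]=0
        c=max(cv2.findContours(m,0,2)[0],key=cv2.contourArea); P=onplane(s,c[:,0].astype(float),.062)[:,:2].astype(np.float32); print("grip",cv2.minAreaRect(P),cv2.boundingRect(c))
E
```

```text
w2 knobtop 227.5 274.5 13.0 13.0 [0.5207 0.2747 0.095 ]
w2 knobtop 358.0 251.5 13.0 14.0 [0.4967 0.3872 0.095 ]
w2 jig ((0.507315993309021, 0.33460018038749695), (0.1483720988035202, 0.12428577989339828), 78.59521484375)
plate ((0.5119929909706116, 0.3351362347602844), (0.1382603645324707, 0.10677677392959595), 88.31058502197266)
grip ((0.5059112310409546, 0.3352653384208679), (0.039801135659217834, 0.02380053699016571), 79.03911590576172) (275, 230, 42, 29)
w4 knobtop 345.2500305175781 357.2500305175781 13.435027122497559 14.142135620117188 [0.4967 0.387  0.095 ]
t1 knobtop 521.0 323.0 2.0 6.0 [ 0.234  -0.4243  0.095 ]
t1 knobtop 173.25001525878906 220.75003051757812 4.242640495300293 3.535533905029297 [0.4947 0.3896 0.095 ]
t1 knobtop 220.5 210.0 3.0 4.0 [0.5187 0.2752 0.095 ]
t1 knobtop 199.0 139.0 12.0 14.0 [0.7014 0.3297 0.095 ]
t1 knobtop 4.0 5.5 11.0 8.0 [1.0854 0.8509 0.095 ]
t1 jig ((0.5052750110626221, 0.3346569538116455), (0.14723460376262665, 0.12197807431221008), 78.66265106201172)
s1 knobtop 239.0 202.0 2.0 4.0 [0.5184 0.2735 0.095 ]
s1 knobtop 200.0 185.0 2.0 4.0 [0.4951 0.3882 0.095 ]
s1 knobtop 280.0 150.5 7.0 14.0 [0.7434 0.3777 0.095 ]
```

```bash
python3 - <<'E'
from h import *
plan((.4967,.3872,.13),yaw=180)
E
```

```text
t 7.28 p [0.3708 0.3391 0.1926] yaw 179.9 world d [ 0.1259  0.0481 -0.0626] F [ 0.7 -0.4 -0.4] gap 0.601
[-0.042, 0.0162, 0.0207, -0.0008, -0.0007, -0.0007]
[-0.042, 0.0161, 0.0208, -0.0008, -0.0007, -0.0007]
[-0.042, 0.0161, 0.0208, -0.0008, -0.0007, -0.0007]
```

Emit:
{"method": "send_rows", "body": {
  "plan": [
    [-0.04, 0.015, 0.005, 0, 0, 0],
    [-0.04, 0.015, 0.02, 0, 0, 0],
    [-0.03, 0.011, 0.02, 0, 0, 0],
    [-0.01, 0.003, 0.01, 0, 0, 0],
    [0, 0, 0, 0, 0, 0]
  ],
  "fingers": -0.3
}}

```text
clock: 7.9
eef_pos: [0.489, 0.3812, 0.1277]
tool_rot: [[-1.0, -0.0, -0.011], [0.0, 1.0, -0.01], [0.011, -0.01, -1.0]]
contact_force: [-0.9, 0.2, -0.3]
finger_gap: 0.353
```

```bash
python3 - <<'E'
from h import *
plan((.4967,.3872,.079),yaw=180)
E
```

```text
t 7.9 p [0.489  0.3812 0.1277] yaw 180.0 world d [ 0.0077  0.006  -0.0487] F [-0.9  0.2 -0.3] gap 0.353
[-0.0082, 0.0065, 0.0485, -0.0101, -0.0112, 0.0]
```

Emit:
{"method": "send_rows", "body": {
  "plan": [
    [-0.007, 0.006, 0, -0.01, -0.011, 0],
    [-0.001, 0, 0.015, 0, 0, 0],
    [0, 0, 0, 0, 0, 0]
  ]
}}

```text
clock: 8.28
eef_pos: [0.4952, 0.3875, 0.1123]
tool_rot: [[-1.0, -0.002, -0.001], [-0.002, 1.0, 0.001], [0.001, 0.001, -1.0]]
contact_force: [-0.1, 0.1, -0.6]
finger_gap: 0.354
```

```bash
python3 - <<'E'
from h import *
plan((.4967,.3872,.079),yaw=180)
E
```

```text
t 8.28 p [0.4952 0.3875 0.1123] yaw -179.9 world d [ 0.0015 -0.0003 -0.0333] F [-0.1  0.1 -0.6] gap 0.354
[-0.0016, -0.0004, 0.0333, 0.001, -0.0007, 0.0015]
```

Emit:
{"method": "send_rows", "body": {
  "plan": [
    [-0.001, 0, 0.018, 0, 0, 0],
    [0, 0, 0.015, 0, 0, 0],
    [0, 0, 0, 0, 0, 0]
  ]
}}

```text
clock: 8.65
eef_pos: [0.4955, 0.3876, 0.0771]
tool_rot: [[-1.0, -0.002, -0.001], [-0.002, 1.0, 0.001], [0.001, 0.001, -1.0]]
contact_force: [-0.6, -0.1, 0.2]
finger_gap: 0.347
```

Emit:
{"method": "send_rows", "body": {
  "plan": [
    [0, 0, 0, 0, 0, 0],
    [0, 0, 0, 0, 0, 0],
    [0, 0, 0, 0, 0, 0]
  ],
  "fingers": -1,
  "newtons": 25
}}

```text
clock: 9.02
eef_pos: [0.4956, 0.3874, 0.0771]
tool_rot: [[-1.0, -0.002, -0.001], [-0.002, 1.0, 0.001], [0.001, 0.001, -1.0]]
contact_force: [0.6, 0.8, -2.6]
finger_gap: 0.159
```

```bash
python3 - <<'E'
from h import *
s=st()
p=s['eef_pos'][:2]; c=np.array([.4635,.3904])
for nm,h0,h1 in [("B",np.degrees(np.arctan2(*(p-c)[::-1])),84)]:
    print(h0,np.linalg.norm(p-c))
    q=p
    for h in np.linspace(h0,h1,9)[1:]:
        t=c+.032*np.array([np.cos(np.radians(h)),np.sin(np.radians(h))]); print(h,t,"tool dx,dy",-(t-q)[0],(t-q)[1]); q=t
E
```

```text
9.025 [0.4956 0.3874 0.0771] [[-0.9999975558234867, -0.001965524821143489, -0.0010124520878508876], [-0.0019663874513545336, 0.9999977039345792, 0.0008517311553279092], [0.001010775664467959, 0.000853719946627055, -0.9999991247470215]] [ 0.6106  0.8208 -2.5921] 0.1585341255982754 [-52.8  34.2  12.5 103.4 -10.3  43.5  55.2]
-5.311931166235654 0.03226369854350507
5.8520602295438024 [0.4953 0.3937] tool dx,dy 0.0002919089667361985 0.006249633771797547
17.016051625323257 [0.4941 0.3998] tool dx,dy 0.0012341013351415686 0.006101740138178269
28.18004302110272 [0.4917 0.4055] tool dx,dy 0.00239215405765969 0.0057473331018548235
39.344034416882174 [0.4882 0.4107] tool dx,dy 0.0034596734699795517 0.005175412862793993
50.50802581266163 [0.4839 0.4151] tool dx,dy 0.004396258300373435 0.0044076242779588215
61.67201720844109 [0.4787 0.4186] tool dx,dy 0.0051664626189666385 0.0034730250252588135
72.83600860422054 [0.4729 0.421 ] tool dx,dy 0.005741137322143763 0.0024069858885215623
84.0 [0.4668 0.4222] tool dx,dy 0.006098533307668019 0.0012498521170594135
```

Emit:
{"method": "send_rows", "body": {
  "plan": [
    [0, 0.006, 0, 0, 0, 0],
    [0.001, 0.006, 0, 0, 0, 0],
    [0.002, 0.006, 0, 0, 0, 0],
    [0.003, 0.005, 0, 0, 0, 0],
    [0, 0, 0, 0, 0, 0]
  ]
}}

```text
clock: 9.65
eef_pos: [0.4972, 0.396, 0.0771]
tool_rot: [[-1.0, 0.008, 0.005], [0.008, 1.0, -0.017], [-0.005, -0.017, -1.0]]
contact_force: [-2.6, 0.7, -2.4]
finger_gap: 0.15
```

```bash
python3 - <<'E'
from h import *
s=st();p=s['eef_pos'][:2]; c=np.array([.4635,.3904]);print(np.degrees(np.arctan2(*(p-c)[::-1])),np.linalg.norm(p-c))
E
```

```text
9.65 [0.4972 0.396  0.0771] [[-0.9999567257690134, 0.007716583843698786, 0.005196241247032245], [0.007628690972714328, 0.9998309869152848, -0.016727243587941264], [-0.005324440191890636, -0.016686879210645152, -0.9998465874317183]] [-2.5939  0.6658 -2.3625] 0.1501623352487957 [-54.3  34.9  13.3 102.2  -9.6  44.4  53.2]
9.420450351727618 0.03418728132878248
```

Emit:
{"method": "send_rows", "body": {
  "plan": [
    [0.003, 0.012, 0, -0.015, 0, 0],
    [0.005, 0.011, 0, 0, 0, 0],
    [0.006, 0.01, 0, 0, 0, 0],
    [0.007, 0.009, 0, 0, 0, 0]
  ]
}}

```text
clock: 10.15
eef_pos: [0.4829, 0.4209, 0.0766]
tool_rot: [[-1.0, 0.018, 0.007], [0.018, 1.0, -0.025], [-0.007, -0.024, -1.0]]
contact_force: [1.4, -17.6, 7.8]
finger_gap: 0.155
```

```bash
python3 - <<'E'
from h import *
s=st();p=s['eef_pos'][:2]; c=np.array([.4635,.3904]);print(np.degrees(np.arctan2(*(p-c)[::-1])),np.linalg.norm(p-c))
E
```

```text
10.15 [0.4829 0.4209 0.0766] [[-0.9998080453780753, 0.018428349095592385, 0.00665344624114072], [0.018259863664914135, 0.9995317561196031, -0.024552920139998678], [-0.007102800589310798, -0.024426716072231056, -0.9996763905213102]] [  1.4448 -17.6076   7.8463] 0.15503374218116525 [-57.2  35.5  13.7 101.3  -9.4  45.1  49.8]
57.59072807785105 0.03611771453155856
```

Emit:
{"method": "send_rows", "body": {
  "plan": [
    [0.01, -0.002, 0, -0.02, 0.005, -0.01],
    [0.01, -0.001, 0, 0, 0, 0],
    [0.008, -0.002, 0, 0, 0, 0]
  ]
}}

```text
clock: 10.52
eef_pos: [0.4695, 0.4218, 0.0789]
tool_rot: [[-0.999, 0.012, 0.032], [0.012, 1.0, 0.012], [-0.032, 0.013, -0.999]]
contact_force: [21.2, 6.3, -19.2]
finger_gap: 0.151
```

```bash
python3 - <<'E'
from h import *
s=st();p=s['eef_pos'][:2]; c=np.array([.4635,.3904]);print(np.degrees(np.arctan2(*(p-c)[::-1])),np.linalg.norm(p-c))
E
```

```text
10.525 [0.4695 0.4218 0.0789] [[-0.9994261324333782, 0.011786765082380671, 0.031756542288989074], [0.012185380311955542, 0.999849014796524, 0.012388063491647837], [-0.03160573232678826, 0.012767919928980668, -0.9994188600905901]] [ 21.2397   6.3359 -19.1797] 0.15129292448902687 [-57.8  33.5  13.2 104.6  -9.7  41.2  49.7]
79.21355866993676 0.03195557350757408
```

Emit:
{"method": "send_rows", "body": {
  "plan": [
    [0, 0, 0, 0, 0, 0],
    [0, 0, 0, 0, 0, 0]
  ],
  "fingers": -0.3
}}

```text
clock: 10.78
eef_pos: [0.4698, 0.4235, 0.0797]
tool_rot: [[-0.999, 0.011, 0.033], [0.012, 1.0, 0.015], [-0.033, 0.015, -0.999]]
contact_force: [-0.4, -0.2, 0.0]
finger_gap: 0.348
```

```bash
python3 - <<'E'
from h import *
plan((.4667,.4215,.13),yaw=180)
E
```

```text
t 10.78 p [0.4698 0.4235 0.0797] yaw 179.3 world d [-0.0031 -0.002   0.0503] F [-0.4 -0.2  0. ] gap 0.348
[0.0014, -0.0013, -0.0504, 0.0152, 0.0328, -0.0116]
```

Emit:
{"method": "send_rows", "body": {
  "plan": [
    [0, 0, -0.025, 0.015, 0.033, -0.012],
    [0, 0, -0.03, 0, 0, 0],
    [-0.01, -0.03, 0, 0, 0, 0],
    [-0.015, -0.045, 0, 0, 0, 0],
    [-0.015, -0.04, 0, 0, 0, 0],
    [-0.01, -0.02, 0, 0, 0, 0],
    [0, 0, 0, 0, 0, 0]
  ]
}}

```text
clock: 11.65
eef_pos: [0.5165, 0.2896, 0.1374]
tool_rot: [[-1.0, -0.008, -0.006], [-0.008, 1.0, 0.003], [0.006, 0.003, -1.0]]
contact_force: [0.9, 0.4, -0.3]
finger_gap: 0.349
```

```bash
python3 - <<'E'
from h import *
plan((.5207,.2747,.079),yaw=180)
E
```

```text
t 11.65 p [0.5165 0.2896 0.1374] yaw -179.5 world d [ 0.0042 -0.0149 -0.0584] F [ 0.9  0.4 -0.3] gap 0.349
[-0.0022, -0.0076, 0.0292, 0.0017, -0.0029, 0.004]
[-0.0021, -0.0075, 0.0292, 0.0017, -0.0029, 0.004]
```

Emit:
{"method": "send_rows", "body": {
  "plan": [
    [-0.004, -0.014, 0, 0.003, -0.006, 0.008],
    [0, -0.001, 0.015, 0, 0, 0],
    [0, 0, 0, 0, 0, 0]
  ]
}}

```text
clock: 12.02
eef_pos: [0.5187, 0.2774, 0.121]
tool_rot: [[-1.0, -0.004, -0.001], [-0.004, 1.0, 0.002], [0.001, 0.002, -1.0]]
contact_force: [0.8, 0.3, 0.0]
finger_gap: 0.353
```

```bash
python3 - <<'E'
from h import *
plan((.5207,.2747,.079),yaw=180)
snap('wrist','w5')
E
```

```text
t 12.03 p [0.5187 0.2774 0.121 ] yaw -179.8 world d [ 0.002  -0.0027 -0.042 ] F [0.8 0.3 0. ] gap 0.353
[-0.0021, -0.0027, 0.042, 0.0016, -0.0012, 0.0041]
```

View pics/w5.png

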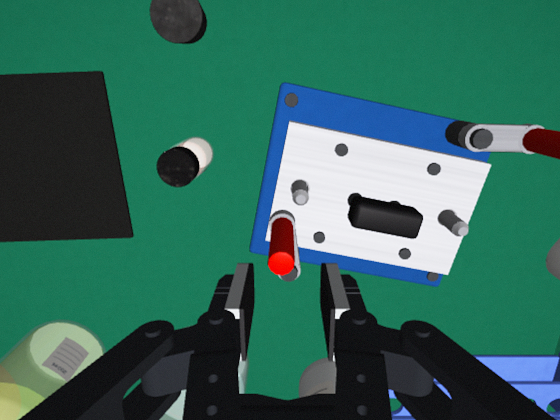

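Clamp B is now off the plate (arm pointing right at (500,138)). Knob A is between the fingers at (281,263), so I descend onto it.

Emit:
{"method": "send_rows", "body": {
  "plan": [
    [-0.002, -0.003, 0.015, 0, 0, 0],
    [0, 0, 0.018, 0, 0, 0],
    [0, 0, 0.008, 0, 0, 0],
    [0, 0, 0, 0, 0, 0]
  ]
}}

```text
clock: 12.58
eef_pos: [0.5206, 0.2754, 0.0768]
tool_rot: [[-1.0, -0.006, -0.001], [-0.006, 1.0, 0.002], [0.001, 0.002, -1.0]]
contact_force: [0.2, -0.3, -0.6]
finger_gap: 0.348
```

Emit:
{"method": "send_rows", "body": {
  "plan": [
    [0, 0, 0, 0, 0, 0],
    [0, 0, 0, 0, 0, 0],
    [0, 0, 0, 0, 0, 0]
  ],
  "fingers": -1,
  "newtons": 25
}}

```text
clock: 12.95
eef_pos: [0.5207, 0.2752, 0.077]
tool_rot: [[-1.0, -0.006, -0.001], [-0.006, 1.0, 0.002], [0.001, 0.002, -1.0]]
contact_force: [0.8, -0.3, -4.7]
finger_gap: 0.157
```

```bash
python3 - <<'E'
from h import *
s=st();p=s['eef_pos'][:2]; c=np.array([.5511,.2788]);print(np.degrees(np.arctan2(*(p-c)[::-1]))%360,np.linalg.norm(p-c))
E
```

```text
12.95 [0.5207 0.2752 0.077 ] [[-0.9999839865343858, -0.005522809202162649, -0.0012350114629796631], [-0.0055247525845598415, 0.9999834969422384, 0.001575738573356923], [0.001226288578020938, 0.0015825364730936095, -0.9999979958953094]] [ 0.816  -0.2547 -4.7134] 0.15662777938163222 [-44.   31.3  13.4 109.1 -10.8  40.8  66. ]
186.6819706443626 0.03058996694667629
```

Emit:
{"method": "send_rows", "body": {
  "plan": [
    [-0.001, -0.01, 0, 0, 0, 0],
    [-0.003, -0.01, 0, 0, 0, 0],
    [-0.006, -0.009, 0, 0, 0, 0]
  ]
}}

```text
clock: 13.32
eef_pos: [0.5254, 0.2561, 0.0768]
tool_rot: [[-1.0, -0.017, -0.008], [-0.017, 1.0, 0.011], [0.008, 0.011, -1.0]]
contact_force: [-8.0, 6.5, 2.7]
finger_gap: 0.148
```

```bash
python3 - <<'E'
from h import *
s=st();p=s['eef_pos'][:2]; c=np.array([.5511,.2788]);print(np.degrees(np.arctan2(*(p-c)[::-1]))%360,np.linalg.norm(p-c))
E
```

```text
13.325 [0.5254 0.2561 0.0768] [[-0.9998188989901479, -0.01734265143713394, -0.007835921340749947], [-0.017431085483421715, 0.9997835075661571, 0.011362009398944599], [0.00763717755443634, 0.01149654034230038, -0.9999047470030131]] [-8.0358  6.5469  2.6703] 0.1484101727073502 [-41.3  30.9  12.7 109.7 -11.2  40.6  69.1]
221.52575161124642 0.034264772139743584
```

Emit:
{"method": "send_rows", "body": {
  "plan": [
    [-0.01, -0.006, 0, 0.011, -0.008, 0.01],
    [-0.01, -0.004, 0, 0, 0, 0],
    [-0.01, -0.001, 0, 0, 0, 0]
  ]
}}

```text
clock: 13.7
eef_pos: [0.5479, 0.2469, 0.0767]
tool_rot: [[-1.0, -0.013, -0.014], [-0.013, 1.0, 0.0], [0.014, 0.0, -1.0]]
contact_force: [-7.5, -1.6, 6.1]
finger_gap: 0.156
```

```bash
python3 - <<'E'
from h import *
s=st();p=s['eef_pos'][:2]; c=np.array([.5511,.2788]);print(np.degrees(np.arctan2(*(p-c)[::-1]))%360,np.linalg.norm(p-c))
E
```

```text
13.7 [0.5479 0.2469 0.0767] [[-0.9998080964955529, -0.013246852720142643, -0.014432292782156173], [-0.013252672074580278, 0.9999121321568502, 0.00030764984242628553], [0.014426949255565471, 0.0004988572468695539, -0.9998958017096705]] [-7.5462 -1.6096  6.1464] 0.15554644056644265 [-39.8  32.5  13.1 106.9 -11.   42.6  70.3]
264.3441872141889 0.03204318818513727
```

Emit:
{"method": "send_rows", "body": {
  "plan": [
    [0, 0, 0, 0, 0, 0],
    [0, 0, 0, 0, 0, 0]
  ],
  "fingers": -0.3
}}

```text
clock: 13.95
eef_pos: [0.5488, 0.2466, 0.0774]
tool_rot: [[-1.0, -0.013, -0.013], [-0.013, 1.0, 0.001], [0.013, 0.001, -1.0]]
contact_force: [0.4, -0.3, -0.0]
finger_gap: 0.35
```

Emit:
{"method": "send_rows", "body": {
  "plan": [
    [0, 0, -0.025, 0, 0, 0],
    [0, 0, -0.035, 0, 0, 0],
    [0, 0, -0.04, 0, 0, 0.17],
    [0, 0, -0.03, 0, 0, 0.18],
    [0, 0, 0, 0, 0, 0.18],
    [0, 0, 0, 0, 0, 0.18],
    [0, 0, 0, 0, 0, 0.18],
    [0, 0, 0, 0, 0, 0.18]
  ],
  "fingers": 0.2
}}

```text
clock: 14.95
eef_pos: [0.5509, 0.2467, 0.2138]
tool_rot: [[-0.461, 0.887, -0.007], [0.887, 0.461, 0.006], [0.008, -0.004, -1.0]]
contact_force: [-1.1, -0.3, -0.4]
finger_gap: 0.601
```

```bash
python3 - <<'E'
from h import *
plan((.507,.335,.2),yaw=78.6)
E
```

```text
t 14.95 p [0.5509 0.2467 0.2138] yaw 117.5 world d [-0.0439  0.0883 -0.0138] F [-1.1 -0.3 -0.4] gap 0.601
[0.0246, 0.0004, 0.0036, -0.0017, -0.0017, 0.1695]
[0.0243, -0.0037, 0.0036, -0.0017, -0.0017, 0.1695]
[0.0234, -0.0078, 0.0035, -0.0017, -0.0017, 0.1695]
[0.0217, -0.0116, 0.0035, -0.0017, -0.0017, 0.1695]
```

Emit:
{"method": "send_rows", "body": {
  "plan": [
    [0.024, 0, 0.003, 0, 0, 0.17],
    [0.024, -0.004, 0.003, 0, 0, 0.17],
    [0.023, -0.008, 0.003, 0, 0, 0.16],
    [0.016, -0.01, 0, 0, 0, 0.1],
    [0, 0, 0, 0, 0, 0]
  ]
}}

```text
clock: 15.58
eef_pos: [0.5077, 0.3302, 0.2062]
tool_rot: [[0.142, 0.99, -0.004], [0.99, -0.142, 0.008], [0.007, -0.005, -1.0]]
contact_force: [-0.2, -1.4, 0.1]
finger_gap: 0.604
```

```bash
python3 - <<'E'
from h import *
snap('wrist','w6')
plan((.507,.335,.2),yaw=78.6)
E
```

```text
t 15.62 p [0.5083 0.329  0.2063] yaw 81.8 world d [-0.0013  0.006  -0.0063] F [ 0.   0.6 -0.6] gap 0.602
[0.0057, -0.0022, 0.0063, -0.0049, -0.0064, 0.0562]
```

View pics/w6.png

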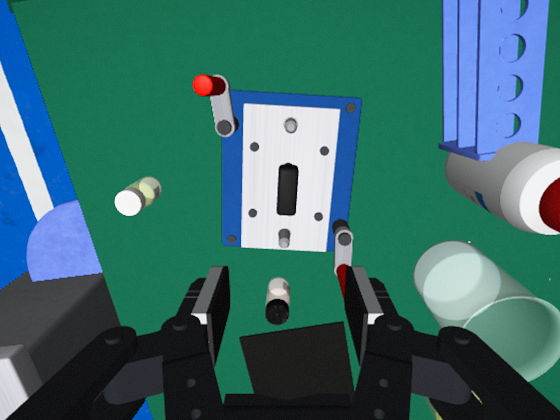

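Both clamps lie outside the plate: arms at (218,105) and (343,255). The grip is at (287,189), and the dowel tops are at (291,125) and (284,237). Refining the plate pose.

```bash
python3 - <<'E'
from h import *
s=load('w6'); im=s['frame']; hsv=cv2.cvtColor(im,cv2.COLOR_RGB2HSV)
m=((hsv[...,1]<40)&(hsv[...,2]>170)).astype(np.uint8); m[:100]=0;m[255:]=0;m[:,:238]=0;m[:,342:]=0
c=max(cv2.findContours(m,0,2)[0],key=cv2.contourArea); P=onplane(s,c[:,0].astype(float),.034)[:,:2].astype(np.float32); print("plate",cv2.minAreaRect(P))
m=(hsv[...,2]<55).astype(np.uint8); m[:155]=0;m[225:]=0;m[:,:268]=0;m[:,308:]=0
c=max(cv2.findContours(m,0,2)[0],key=cv2.contourArea); print("grip",cv2.minAreaRect(onplane(s,c[:,0].astype(float),.068)[:,:2].astype(np.float32)),cv2.boundingRect(c))
m=((hsv[...,0]>100)&(hsv[...,0]<118)&(hsv[...,1]>170)&(hsv[...,2]>60)).astype(np.uint8);m[:90]=0;m[255:]=0;m[:,:215]=0;m[:,370:]=0
pts=cv2.findNonZero(m)[:,0].astype(float); print("jig",cv2.minAreaRect(onplane(s,pts,.014)[:,:2].astype(np.float32)))
print(onplane(s,[(291,127),(284,239)],.057))
cv2.imwrite("pics/w6c.png",cv2.resize(im[85:265,205:365,::-1],None,fx=3.5,fy=3.3,interpolation=cv2.INTER_CUBIC))
E
```

```text
plate ((0.5088395476341248, 0.3347105383872986), (0.13025572896003723, 0.07955306768417358), 78.56678009033203)
grip ((0.509663999080658, 0.33736681938171387), (0.042203139513731, 0.014786902815103531), 78.49107360839844) (277, 163, 21, 52)
jig ((0.5091581344604492, 0.3353472054004669), (0.14817199110984802, 0.12230334430932999), 78.57498168945312)
[[0.5192 0.3838 0.057 ]
 [0.5001 0.2907 0.057 ]]
```

View pics/w6c.png

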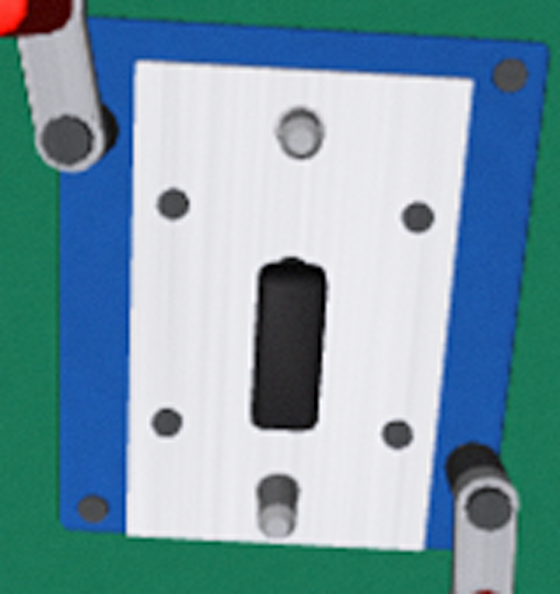

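Emit:
{"method": "send_rows", "body": {
  "plan": [
    [0.0055, -0.0015, 0.02, -0.005, -0.006, 0.056],
    [0, 0, 0.03, 0, 0, 0],
    [0, 0, 0.025, 0, 0, 0],
    [0, 0, 0, 0, 0, 0]
  ],
  "fingers": 0
}}

```text
clock: 16.12
eef_pos: [0.5115, 0.3301, 0.1314]
tool_rot: [[0.197, 0.98, 0.004], [0.98, -0.197, 0.001], [0.002, 0.004, -1.0]]
contact_force: [0.4, -1.1, 0.4]
finger_gap: 0.503
```

```bash
python3 - <<'E'
from h import *
plan((.508,.335,.049),yaw=78.57)
E
```

```text
t 16.12 p [0.5115 0.3301 0.1314] yaw 78.6 world d [-0.0035  0.0049 -0.0824] F [ 0.4 -1.1  0.4] gap 0.503
[0.002, -0.0024, 0.0412, 0.002, -0.0011, 0.0007]
[0.002, -0.0023, 0.0412, 0.002, -0.0011, 0.0007]
```

Emit:
{"method": "send_rows", "body": {
  "plan": [
    [0.004, -0.0045, 0.02, 0.004, -0.002, 0.001],
    [0, 0, 0.03, 0, 0, 0],
    [0, 0, 0.015, 0, 0, 0],
    [0, 0, 0, 0, 0, 0]
  ]
}}

```text
clock: 16.62
eef_pos: [0.5101, 0.3355, 0.0661]
tool_rot: [[0.197, 0.98, 0.003], [0.98, -0.197, 0.003], [0.004, 0.002, -1.0]]
contact_force: [-1.1, -0.1, -0.1]
finger_gap: 0.501
```

```bash
python3 - <<'E'
from h import *
plan((.508,.335,.049),yaw=78.57)
E
```

```text
t 16.62 p [0.5101 0.3355 0.0661] yaw 78.6 world d [-0.0021 -0.0005 -0.0171] F [-1.1 -0.1 -0.1] gap 0.501
[-0.0009, -0.002, 0.0171, 0.0023, -0.0039, 0.0007]
```

Emit:
{"method": "send_rows", "body": {
  "plan": [
    [-0.001, -0.001, 0.012, 0.002, -0.004, 0],
    [0, -0.0005, 0.005, 0, 0, 0],
    [0, 0, 0.0, 0, 0, 0]
  ]
}}

```text
clock: 17.0
eef_pos: [0.5094, 0.3355, 0.0496]
tool_rot: [[0.197, 0.98, 0.002], [0.98, -0.197, 0.001], [0.002, 0.002, -1.0]]
contact_force: [-0.3, 1.5, -0.6]
finger_gap: 0.498
```

```bash
python3 - <<'E'
from h import *
plan((.508,.335,.049),yaw=78.57)
snap('wrist','w7')
E
```

```text
t 17.0 p [0.5094 0.3355 0.0496] yaw 78.6 world d [-0.0014 -0.0005 -0.0006] F [-0.3  1.5 -0.6] gap 0.498
[-0.0008, -0.0013, 0.0006, 0.0019, -0.0018, 0.001]
```

View pics/w7.png

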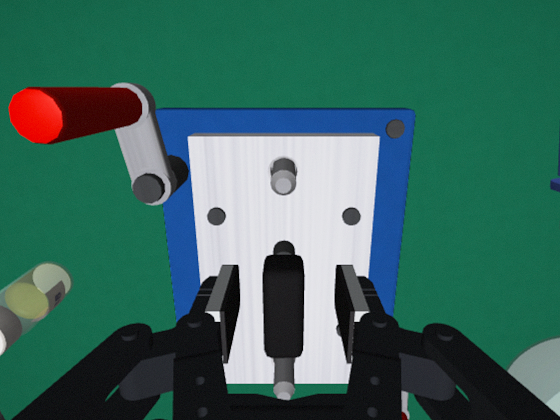

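The fingers straddle the bar, with the pads at u 238 and 336 and the bar at 264–303. Close and check.

Emit:
{"method": "send_rows", "body": {
  "plan": [
    [0, 0, 0, 0.002, -0.002, 0],
    [0, 0, 0, 0, 0, 0],
    [0, 0, 0, 0, 0, 0],
    [0, 0, 0, 0, 0, 0]
  ],
  "fingers": -1,
  "newtons": 60
}}

```text
clock: 17.55
eef_pos: [0.509, 0.336, 0.0505]
tool_rot: [[0.197, 0.98, -0.001], [0.98, -0.197, 0.001], [0.0, -0.001, -1.0]]
contact_force: [-0.1, 0.8, -0.4]
finger_gap: 0.175
```

```bash
python3 - <<'E'
from h import *
st();plan((.508,.335,.049),yaw=78.57)
s=load('w7');print(onplane(s,[(284,262),(284,356)],.068), onplane(s,[(284,183)],.057))
E
```

```text
17.55 [0.509  0.336  0.0505] [[0.196751873980806, 0.9804528890621406, -0.0009123676581367217], [0.9804532221250418, -0.1967513685434943, 0.0006149803944703343], [0.000423449719121744, -0.0010155323552565989, -0.9999993946920024]] [-0.0958  0.7667 -0.4478] 0.17488178613984512 [-61.9  38.5  31.3 107.7 -29.   41.9 -25.4]
t 17.55 p [0.509  0.336  0.0505] yaw 78.7 world d [-0.001  -0.001  -0.0015] F [-0.1  0.8 -0.4] gap 0.175
[-0.0012, -0.0007, 0.0015, -0.001, -0.0004, 0.0014]
[[0.5142 0.3583 0.068 ]
 [0.5058 0.3173 0.068 ]] [[0.5194 0.3844 0.057 ]]
```

Emit:
{"method": "send_rows", "body": {
  "plan": [
    [0, 0, -0.006, 0, 0, 0],
    [0, 0, -0.008, 0, 0, 0]
  ]
}}

```text
clock: 17.8
eef_pos: [0.508, 0.3352, 0.0639]
tool_rot: [[0.197, 0.98, -0.003], [0.98, -0.197, -0.001], [-0.002, -0.003, -1.0]]
contact_force: [-0.1, 0.2, -4.9]
finger_gap: 0.173
```

```bash
python3 - <<'E'
from h import *
st();plan((.509,.336,.0505),yaw=78.57)
E
```

```text
17.8 [0.508  0.3352 0.0639] [[0.1967876753187981, 0.9804420273241925, -0.002835824227726888], [0.980444272938453, -0.19679210695172827, -0.0013763370545006332], [-0.0019074865167151612, -0.002509521453724971, -0.9999950318862899]] [-0.1076  0.2069 -4.9179] 0.1732389309927664 [-62.6  37.4  32.2 107.5 -28.2  43.3 -26. ]
t 17.8 p [0.508  0.3352 0.0639] yaw 78.7 world d [ 0.001   0.0008 -0.0134] F [-0.1  0.2 -4.9] gap 0.173
[0.001, 0.0008, 0.0134, -0.0025, 0.0019, 0.0014]
```

Emit:
{"method": "send_rows", "body": {
  "plan": [
    [0.0003, 0.0005, -0.008, -0.0025, 0.002, 0],
    [0, 0, -0.009, 0, 0, 0],
    [0, 0, -0.008, 0, 0, 0]
  ]
}}

```text
clock: 18.18
eef_pos: [0.5086, 0.3353, 0.0908]
tool_rot: [[0.197, 0.98, 0.0], [0.98, -0.197, 0.0], [0.0, 0.0, -1.0]]
contact_force: [0.4, -0.4, -4.4]
finger_gap: 0.175
```

```bash
python3 - <<'E'
from h import *
st();plan((.508,.3352,.0505),yaw=78.57)
snap('wrist','w8');snap('scene','s8')
im=load('s8')['frame'];cv2.imwrite("pics/s8c.png",cv2.resize(im[150:290,150:300,::-1],None,fx=4,fy=4,interpolation=cv2.INTER_CUBIC))
E
```

```text
18.175 [0.5086 0.3353 0.0908] [[0.19696399457516603, 0.9804106641373866, 0.00033835880749602114], [0.9804106946721274, -0.19696405951400683, 0.00017038861225061741], [0.00023369533679475082, 0.0002981701718065122, -0.9999999282405165]] [ 0.4227 -0.3753 -4.3838] 0.1753068268950568 [-63.8  35.3  33.8 107.  -26.6  45.8 -27.2]
t 18.18 p [0.5086 0.3353 0.0908] yaw 78.6 world d [-0.0006 -0.0001 -0.0403] F [ 0.4 -0.4 -4.4] gap 0.175
[-0.0002, -0.0006, 0.0403, 0.0003, -0.0002, 0.0012]
```

View pics/s8c.png

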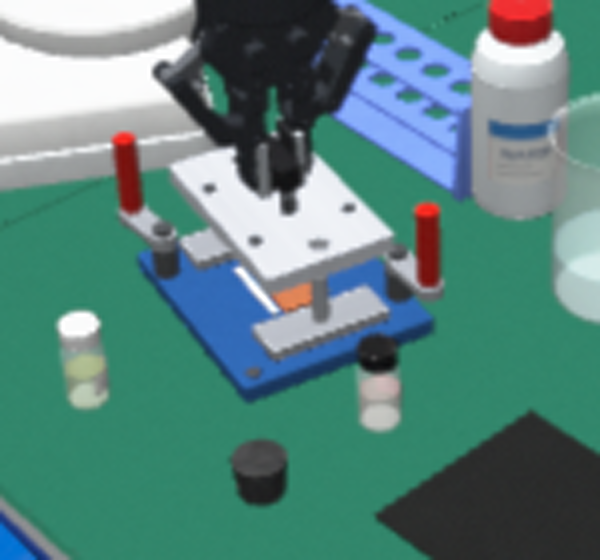

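View pics/w8.png

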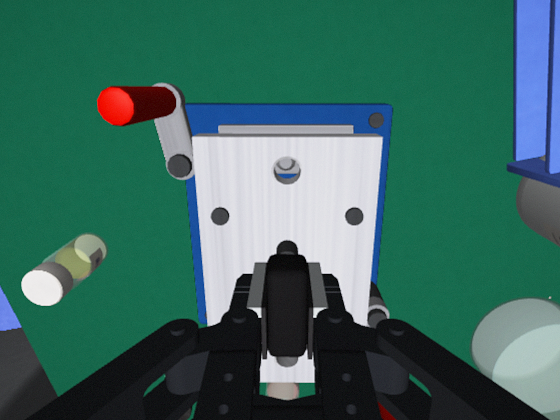

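The plate is level and clear of the dowels; the copper strip is still in the bed at scene-crop (295,295). Lifting higher, then carrying it over.

Emit:
{"method": "send_rows", "body": {
  "plan": [
    [0, 0, -0.015, 0, 0, 0],
    [0, 0, -0.02, 0, 0, 0],
    [0, 0, -0.02, 0, 0, 0],
    [0, 0, -0.005, 0, 0, 0],
    [0, 0, 0, 0, 0, 0]
  ]
}}

```text
clock: 18.9
eef_pos: [0.5094, 0.3354, 0.1563]
tool_rot: [[0.198, 0.98, 0.002], [0.98, -0.198, 0.002], [0.003, 0.002, -1.0]]
contact_force: [1.2, 0.8, -4.7]
finger_gap: 0.174
```

```bash
python3 - <<'E'
from h import *
plan((.4895,.0775,.155),yaw=91.95,n=8)
E
```

```text
t 18.9 p [0.5094 0.3354 0.1563] yaw 78.6 world d [-0.0199 -0.2579 -0.0013] F [ 1.2  0.8 -4.7] gap 0.174
[-0.0321, 0.0039, 0.0001, 0.0003, -0.0003, -0.0291]
[-0.0322, 0.003, 0.0001, 0.0003, -0.0003, -0.0291]
[-0.0323, 0.0021, 0.0001, 0.0003, -0.0003, -0.0291]
[-0.0323, 0.0011, 0.0001, 0.0003, -0.0003, -0.0291]
[-0.0323, 0.0002, 0.0001, 0.0003, -0.0003, -0.0291]
[-0.0323, -0.0008, 0.0001, 0.0003, -0.0003, -0.0291]
[-0.0323, -0.0017, 0.0001, 0.0003, -0.0003, -0.0291]
[-0.0322, -0.0026, 0.0002, 0.0003, -0.0003, -0.0291]
```

Emit:
{"method": "send_rows", "body": {
  "plan": [
    [-0.02, 0.002, 0, 0, 0, -0.02],
    [-0.03, 0.002, 0, 0, 0, -0.03],
    [-0.032, 0.002, 0, 0, 0, -0.03],
    [-0.032, 0.001, 0, 0, 0, -0.03],
    [-0.032, 0, 0, 0, 0, -0.03],
    [-0.032, -0.001, 0, 0, 0, -0.03],
    [-0.032, -0.002, 0, 0, 0, -0.03],
    [-0.022, -0.002, 0, 0, 0, -0.02]
  ]
}}

```text
clock: 19.9
eef_pos: [0.4851, 0.0981, 0.1521]
tool_rot: [[-0.033, 0.999, -0.003], [0.999, 0.033, -0.001], [-0.001, -0.003, -1.0]]
contact_force: [0.2, 0.7, -4.9]
finger_gap: 0.177
```

```bash
python3 - <<'E'
from h import *
plan((.4895,.0775,.155),yaw=91.95)
E
```

```text
t 19.9 p [0.4851 0.0981 0.1521] yaw 91.9 world d [ 0.0044 -0.0206  0.0029] F [ 0.2  0.7 -4.9] gap 0.177
[-0.0208, 0.0037, -0.0029, -0.0028, 0.0013, -0.0012]
```

Emit:
{"method": "send_rows", "body": {
  "plan": [
    [-0.016, 0.004, 0.01, -0.003, 0.001, -0.001],
    [-0.003, 0, 0.025, 0, 0, 0],
    [0, 0, 0.025, 0, 0, 0],
    [0, 0, 0.01, 0, 0, 0],
    [0, 0, 0, 0, 0, 0]
  ]
}}

```text
clock: 20.52
eef_pos: [0.489, 0.0754, 0.0797]
tool_rot: [[-0.029, 1.0, -0.001], [1.0, 0.029, -0.001], [-0.001, -0.001, -1.0]]
contact_force: [0.5, 0.1, -5.0]
finger_gap: 0.173
```

```bash
python3 - <<'E'
from h import *
plan((.4895,.0775,.055),yaw=91.95)
snap('wrist','w9');snap('top','t9')
im=load('t9')['frame'];cv2.imwrite("pics/t9c.png",cv2.resize(im[180:300,150:350,::-1],None,fx=4,fy=4,interpolation=cv2.INTER_CUBIC))
E
```

```text
t 20.52 p [0.489  0.0754 0.0797] yaw 91.7 world d [ 0.0005  0.0021 -0.0247] F [ 0.5  0.1 -5. ] gap 0.173
[0.0021, 0.0006, 0.0247, -0.001, 0.0011, -0.0051]
```

View pics/w9.png

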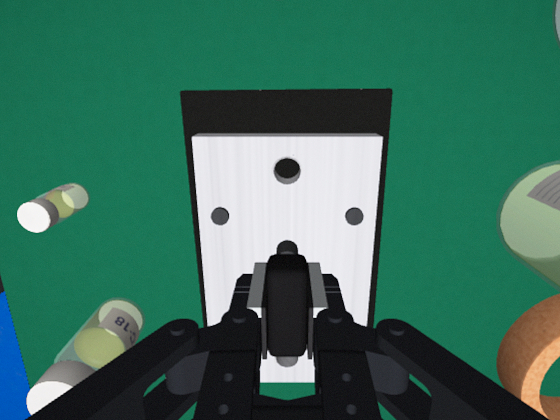

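View pics/t9c.png

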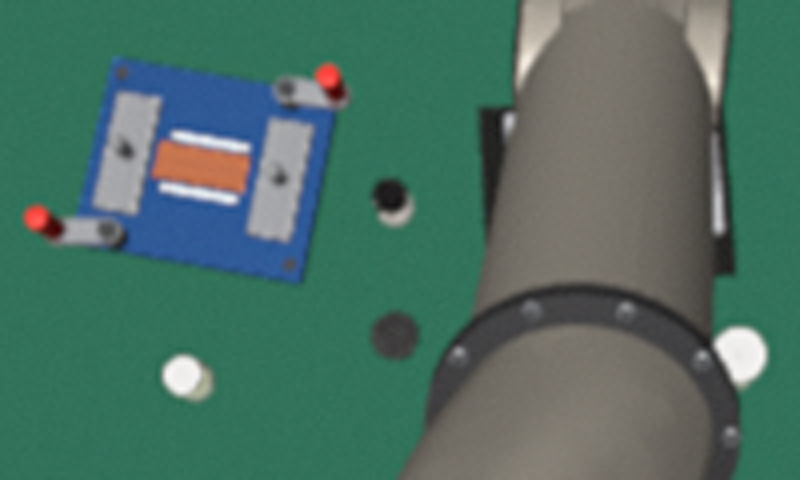

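The plate hovers over the mat: its far edge is at v≈135 and the mat's at v≈90. The strip is in its bed and the vial stands (top crop (185,375)). Measuring plate against mat in this same view.

```bash
cat >> h.py <<'E'
def rel(s,ztcp,rows=(145,230),far=True,toplo=None):
    im=s['frame'];g=cv2.GaussianBlur(cv2.cvtColor(im,cv2.COLOR_RGB2GRAY),(3,3),0).astype(float);hsv=cv2.cvtColor(im,cv2.COLOR_RGB2HSV)
    white=(hsv[...,1]<45)&(hsv[...,2]>120); green=(hsv[...,1]>110)&(hsv[...,2]>60)
    L=[];R=[];ML=[];MR=[]
    for v in range(*rows,3):
        w=np.where(white[v,150:430])[0]+150
        L.append((w[0]-.5,v));R.append((w[-1]+.5,v))
    lr=(int(min(p[1] for p in L)),)
    for v in range(*(toplo or (97,230)),3):
        d=np.where(~green[v,140:440])[0]+140
        # contiguous run about 287
        l=287
        while not green[v,l]: l-=1
        r=287
        while not green[v,r]: r+=1
        ML.append((l+.5,v));MR.append((r-.5,v))
    PF=[];MF=[]
    for u in range(215,270,3):
        col=white[:,u]; k=np.where(col[:240])[0]
        if len(k): PF.append((u,k[0]-.5))
        v=int(k[0])-5
        while v>0 and not green[v,u]: v-=1
        MF.append((u,v+.5))
    zt=ztcp-.0165
    def line(p,z):
        P=onplane(s,np.array(p),z)[:,:2]; vx,vy,x,y=cv2.fitLine(P.astype(np.float32),cv2.DIST_HUBER,0,.01,.01).ravel(); 
        return np.array([x,y]),np.degrees(np.arctan2(vy,vx))%180
    out={}
    for n,a,b,f,z,len_,wid in [("plate",L,R,PF,zt,.13,.08),("mat",ML,MR,MF,.004,.16,.12)]:
        pl,al=line(a,z);pr,ar=line(b,z);pf,af=line(f,z)
        h=np.radians((al+ar)/2); e=np.array([np.cos(h),np.sin(h)]); n2=np.array([e[1],-e[0]])
        w=(pr-pl)@n2; mid=(pl@n2+pr@n2)/2; fe=pf@e
        c=n2*mid+e*(fe-len_/2); out[n]=c
        print(n,"angL,R,far",round(al,2),round(ar,2),round(af,2),"width",round(w,4),"centre",c)
    return out
E
python3 - <<'E'
from h import *
rel(load('w9'),.0797)
E
```

```text
plate angL,R,far 91.64 91.59 1.66 width 0.0802 centre [0.4903 0.075 ]
mat angL,R,far 92.19 92.09 1.65 width 0.1188 centre [0.4903 0.0772]
```

Emit:
{"method": "send_rows", "body": {
  "plan": [
    [0.002, 0, 0.01, -0.001, 0.001, -0.006],
    [0, 0, 0.015, 0, 0, 0],
    [0, 0, 0.008, 0, 0, 0],
    [0, 0, 0, 0, 0, 0]
  ]
}}

```text
clock: 21.12
eef_pos: [0.4906, 0.0787, 0.0464]
tool_rot: [[-0.037, 0.999, 0.004], [0.999, 0.037, 0.002], [0.002, 0.004, -1.0]]
contact_force: [0.4, 0.2, -4.7]
finger_gap: 0.177
```

```bash
python3 - <<'E'
from h import *
plan((.489,.0776,.034),yaw=92)
s=snap('wrist','w10'); rel(s,readout.sense()['eef_pos'][2])
E
```

```text
t 21.12 p [0.4906 0.0787 0.0464] yaw 92.1 world d [-0.0016 -0.0011 -0.0124] F [ 0.4  0.2 -4.7] gap 0.177
[-0.0011, -0.0017, 0.0124, 0.004, -0.0018, 0.0018]
plate angL,R,far 92.27 92.03 2.07 width 0.0803 centre [0.4922 0.0785]
mat angL,R,far 92.27 92.1 2.09 width 0.1186 centre [0.4903 0.0771]
```

Emit:
{"method": "send_rows", "body": {
  "plan": [
    [-0.0013, -0.0018, 0.003, 0.004, -0.002, 0.001],
    [0, 0, 0.004, 0, 0, 0],
    [0, 0, 0, 0, 0, 0]
  ]
}}

```text
clock: 21.55
eef_pos: [0.4894, 0.0772, 0.0397]
tool_rot: [[-0.035, 0.999, 0.001], [0.999, 0.035, -0.0], [-0.0, 0.001, -1.0]]
contact_force: [-0.6, 0.4, -4.6]
finger_gap: 0.176
```

```bash
python3 - <<'E'
from h import *
plan((.489,.0774,.034),yaw=92)
s=snap('wrist','w11'); rel(s,readout.sense()['eef_pos'][2])
E
```

```text
t 21.55 p [0.4894 0.0772 0.0397] yaw 92.0 world d [-0.0004  0.0002 -0.0057] F [-0.6  0.4 -4.6] gap 0.176
[0.0002, -0.0004, 0.0057, 0.0012, 0.0001, 0.0004]
plate angL,R,far 92.31 91.98 2.01 width 0.0803 centre [0.491 0.077]
mat angL,R,far 92.24 92.23 2.02 width 0.1186 centre [0.4904 0.0771]
```

Aligned to under 1 mm and 0.2°. Lower to contact.

Emit:
{"method": "send_rows", "body": {
  "plan": [
    [0, -0.0004, 0.003, 0.001, 0, 0],
    [0, 0, 0.002, 0, 0, 0],
    [0, 0, 0.001, 0, 0, 0],
    [0, 0, 0, 0, 0, 0]
  ]
}}

```text
clock: 22.1
eef_pos: [0.4894, 0.0773, 0.0336]
tool_rot: [[-0.035, 0.999, 0.001], [0.999, 0.035, 0.0], [0.0, 0.001, -1.0]]
contact_force: [0.0, -0.7, -5.0]
finger_gap: 0.171
```

```bash
python3 - <<'E'
from h import *
plan((.489,.0774,.0325),yaw=92)
E
```

```text
t 22.1 p [0.4894 0.0773 0.0336] yaw 92.0 world d [-0.0004  0.0001 -0.0011] F [ 0.  -0.7 -5. ] gap 0.171
[0.0001, -0.0004, 0.0011, 0.0008, -0.0002, 0.0004]
```

Emit:
{"method": "send_rows", "body": {
  "plan": [
    [0, -0.0003, 0.0015, 0.001, 0, 0],
    [0, 0, 0.001, 0, 0, 0],
    [0, 0, 0, 0, 0, 0]
  ]
}}

```text
clock: 22.48
eef_pos: [0.4894, 0.0773, 0.0327]
tool_rot: [[-0.035, 0.999, -0.0], [0.999, 0.035, 0.002], [0.002, 0.0, -1.0]]
contact_force: [0.4, 0.1, -5.0]
finger_gap: 0.177
```

```bash
python3 - <<'E'
from h import *
plan((.489,.0774,.0325),yaw=92)
E
```

```text
t 22.48 p [0.4894 0.0773 0.0327] yaw 92.0 world d [-0.0004  0.0001 -0.0002] F [ 0.4  0.1 -5. ] gap 0.177
[0.0001, -0.0004, 0.0002, 0.0, -0.002, -0.0002]
```

Emit:
{"method": "send_rows", "body": {
  "plan": [
    [0, 0, 0.002, 0, -0.001, 0],
    [0, 0, 0.002, 0, 0, 0]
  ]
}}

```text
clock: 22.72
eef_pos: [0.4896, 0.0774, 0.0323]
tool_rot: [[-0.034, 0.999, -0.001], [0.999, 0.034, 0.005], [0.005, -0.001, -1.0]]
contact_force: [-11.3, -0.6, 36.5]
finger_gap: 0.172
```

```bash
python3 - <<'E'
from h import *
plan((.489,.0774,.0325),yaw=92)
E
```

```text
t 22.73 p [0.4896 0.0774 0.0323] yaw 91.9 world d [-0.0006  0.      0.0002] F [-11.3  -0.6  36.5] gap 0.172
[0.0, -0.0006, -0.0002, -0.0009, -0.0052, -0.0014]
```

Emit:
{"method": "send_rows", "body": {
  "plan": [
    [0, 0, 0, 0, 0, 0]
  ]
}}

```text
clock: 22.85
eef_pos: [0.4897, 0.0773, 0.0329]
tool_rot: [[-0.033, 0.999, -0.001], [0.999, 0.033, 0.006], [0.006, -0.0, -1.0]]
contact_force: [0.8, 0.2, -4.6]
finger_gap: 0.175
```

Emit:
{"method": "send_rows", "body": {
  "plan": [
    [0, 0, 0, 0, 0, 0],
    [0, 0, 0, 0, 0, 0],
    [0, 0, 0, 0, 0, 0]
  ],
  "fingers": 0
}}

```text
clock: 23.22
eef_pos: [0.491, 0.0776, 0.033]
tool_rot: [[-0.033, 0.999, 0.002], [0.999, 0.033, 0.006], [0.006, 0.002, -1.0]]
contact_force: [0.2, -0.0, -1.2]
finger_gap: 0.5
```

Emit:
{"method": "send_rows", "body": {
  "plan": [
    [0, 0, -0.02, 0, -0.003, 0],
    [0, 0, -0.035, 0, 0, 0],
    [0, 0, -0.04, 0, 0, 0],
    [0, 0, -0.04, 0, 0, 0],
    [0, 0, -0.03, 0, 0, 0],
    [0, 0, 0, 0, 0, 0]
  ]
}}

```text
clock: 23.98
eef_pos: [0.491, 0.0772, 0.2019]
tool_rot: [[-0.033, 0.999, 0.001], [0.999, 0.033, 0.001], [0.001, 0.001, -1.0]]
contact_force: [0.3, 0.2, -0.2]
finger_gap: 0.502
```

```bash
python3 - <<'E'
from h import *
st()
s=snap('wrist','w12')
im=s['frame'];hsv=cv2.cvtColor(im,cv2.COLOR_RGB2HSV)
E
```

```text
23.975 [0.491  0.0772 0.2019] [[-0.033444249718200286, 0.999440394378907, 0.0006166397016124586], [0.9994397398548808, 0.03344341289747382, 0.0013208075474382547], [0.001299445879960306, 0.0006604676404098959, -0.9999989376108863]] [ 0.3159  0.2303 -0.21  ] 0.5017079258414755 [-50.6  15.5  41.2 117.4 -13.1  51.5  -0.3]
```

View pics/w12.png

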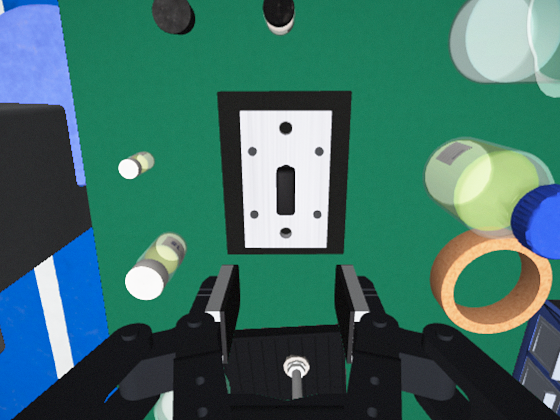

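The plate lies on the mat at (240–334,110–248), with the mat at (218–351,91–254). Checking the numbers.

```bash
python3 - <<'E'
from h import *
s=load('w12');im=s['frame'];hsv=cv2.cvtColor(im,cv2.COLOR_RGB2HSV)
roi=np.zeros(im.shape[:2],bool);roi[80:262,205:365]=1
w=((hsv[...,1]<45)&(hsv[...,2]>130)&roi).astype(np.uint8)
b=(~((hsv[...,1]>110)&(hsv[...,2]>60))&roi).astype(np.uint8)
for n,m,z in[("plate",w,.016),("mat",b,.004)]:
    c=max(cv2.findContours(m,0,2)[0],key=cv2.contourArea)
    print(n,cv2.minAreaRect(onplane(s,c[:,0].astype(float),z)[:,:2].astype(np.float32)))
t=snap('scene','s12'); cv2.imwrite("pics/s12c.png",t['frame'][120:400,120:480,::-1])
E
```

```text
plate ((0.4912135601043701, 0.07632364332675934), (0.08045966923236847, 0.13030044734477997), 1.8716652393341064)
mat ((0.49032217264175415, 0.07779037207365036), (0.11893020570278168, 0.1584804505109787), 2.1643335819244385)
```

View pics/s12c.png

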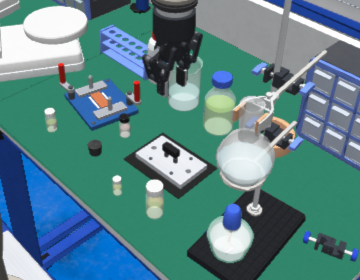

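Everything is in place and the arm is clear, so I'm handing in.

```bash
python3 -c "
from h import *
print(bot.finish_job())"
```

```text
the job is handed in; nothing more can be done
None
```

The jig is open and the plate lies on the mat. I handed the job in at about 24 s of the 72 s allowed; no verdict is reported.

- **Vial:** I moved the white-capped vial from the mat first and stood it upright on the bare bench in front of the jig, at about (0.37, 0.34).
- **Clamps:** Both are swung fully off the plate, to about 1.58 rad (B) and 1.67 rad (A).
- **Plate:** I lifted it straight up off the dowels, with the gripper's tilt at most about 0.2°, and laid it grip upwards on the mat.

**Last checks:**
- The plate is about 1.5 mm and 0.3° off the mat's centre and axis. That is about the limit of the camera calibration.
- The last scene view shows the strip in its bed, the vial upright and the bystanders where they were.
- The arm was raised clear and touching nothing.

**Forces and disagreements:**
- Pressing the plate onto the mat briefly pushed the wrist force to about 37 N, which I relieved at once. Swinging clamp B gave about 29 N at the end.
- Before the lift, the views disagreed by 2–3 mm on the plate's position. I settled it by aligning plate and mat in the same picture.

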